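Fill the last pockets of a tilted roller-bearing cage

TASK

Three pockets of the brass bearing cage on the tilted stand are still empty: take the three white ceramic rollers out of their V-blocks and lay one in each empty pocket, fully down on the washer, and let go. The rollers and cage mark and chip easily, so grip them with no more than about 25 N, lower rollers in without dropping them from a height or knocking them, do not lean on the cage, and never let a roller fall on the bench. Leave the other things on the bench where they are.

Things in the scene. Friction and masses are not known exactly. Their poses are not given: they have to be found in the camera images.
- stand: fixed blue stand: 200 x 200 x 16 mm foot (origin under its middle, z up) carrying a leaning steel washer disc, 252 mm diameter, 14 mm thick. The middle of the disc's upper face is 108 mm above the origin; the face is tilted 35 deg from level, looking up and towards the stand's own -x (roughly the robot). Lowest disc edge at -x, about 30 mm high; highest at +x, about 180 mm
- cage: flat brass roller cage on the washer, 242 mm diameter, 11 mm thick; origin mid underside, z = outward normal of the leaning face. Stiffly turnable about z, found at any angle. Six radial pockets 68 x 38 mm, 11 mm deep, floored by the washer, centred 79 mm from the axis; those at 0, 120, 180 deg from its x hold fixed white rollers (32 mm above washer); at 60, 240, 300 empty
- pocket_a (a point): the empty cage pocket at 60 deg: the point where the centre of a roller that lies in it should be (79 mm from the cage axis, 16 mm above the washer face, 5 mm above the cage's top face); x = radially outward, along the pocket's 68 mm length; y = across its 38 mm width; z = outward normal of the leaning face
- pocket_b (a point): the empty cage pocket at 240 deg: the point where the centre of a roller that lies in it should be (79 mm from the cage axis, 16 mm above the washer face, 5 mm above the cage's top face); x = radially outward, along the pocket's 68 mm length; y = across its 38 mm width; z = outward normal of the leaning face
- pocket_c (a point): the empty cage pocket at 300 deg: the point where the centre of a roller that lies in it should be (79 mm from the cage axis, 16 mm above the washer face, 5 mm above the cage's top face); x = radially outward, along the pocket's 68 mm length; y = across its 38 mm width; z = outward normal of the leaning face
- roller_a: loose white ceramic roller, a cylinder 32 mm diameter and 62 mm long, about 0.2 kg. Origin at its centre, x along its axis. Starts lying level in a V-block, its axis 41 mm above the bench. All three rollers are alike
- roller_b: loose white ceramic roller, a cylinder 32 mm diameter and 62 mm long, about 0.2 kg. Origin at its centre, x along its axis. Starts lying level in a V-block, its axis 41 mm above the bench. All three rollers are alike
- roller_c: loose white ceramic roller, a cylinder 32 mm diameter and 62 mm long, about 0.2 kg. Origin at its centre, x along its axis. Starts lying level in a V-block, its axis 41 mm above the bench. All three rollers are alike
- vblock_a: fixed dark steel V-block, 40 mm long (its x, along the V), 54 mm wide (y), 31 mm high, origin under its centre; the roller lies along the V, overhanging 11 mm at each end; the block's top is 10 mm below the roller's axis
- vblock_b: fixed dark steel V-block, 40 mm long (its x, along the V), 54 mm wide (y), 31 mm high, origin under its centre; the roller lies along the V, overhanging 11 mm at each end; the block's top is 10 mm below the roller's axis
- vblock_c: fixed dark steel V-block, 40 mm long (its x, along the V), 54 mm wide (y), 31 mm high, origin under its centre; the roller lies along the V, overhanging 11 mm at each end; the block's top is 10 mm below the roller's axis
- oil_bottle: bystander (loose, to be left alone): yellow plastic oil bottle with red cap, upright, 60 mm diameter, 170 mm tall, origin under its base
- outer_race: bystander (loose, to be left alone): plain steel bearing race (ring) lying flat, 110 mm outer diameter, 84 mm bore, 30 mm high, origin under its centre
- grease_jar: bystander (loose, to be left alone): green jar with black lid, upright, 54 mm diameter, 50 mm tall, origin under its base
- spanner: bystander (loose, to be left alone): steel spanner lying flat, 190 mm long along its x, about 25 mm wide, under 15 mm high, origin under its middle
- hammer: bystander (loose, to be left alone): hammer lying, 260 mm long along its x, handle to -x, about 100 mm across the head and 35 mm high
- brush: bystander (loose, to be left alone): cleaning brush lying, 180 mm long along its x, about 35 mm wide and 25 mm high
- tin: bystander (loose, to be left alone): slim upright plain grey metal tin, 44 mm diameter, 100 mm tall, between the V-blocks and the stand, origin under its base
- shim_box: bystander (loose, to be left alone): small cardboard box of shims, 60 x 85 x 30 mm (x, y, z), origin under its centre

How it is judged:
At the end, for the whole second after the job is handed in: each of the three formerly empty pockets holds a roller (centre within 8 mm of the pocket's seat point, less than 4 mm above it, axis within 0.15 rad of the pocket's length), all at rest (((distance between roller_a and pocket_a below 0.008 m and z of roller_a in the frame of pocket_a below 0.004 m and angle between the x axis of roller_a and the x axis of pocket_a, either way round below 0.15 rad) or (distance between roller_b and pocket_a below 0.008 m and z of roller_b in the frame of pocket_a below 0.004 m and angle between the x axis of roller_b and the x axis of pocket_a, either way round below 0.15 rad) or (distance between roller_c and pocket_a below 0.008 m and z of roller_c in the frame of pocket_a below 0.004 m and angle between the x axis of roller_c and the x axis of pocket_a, either way round below 0.15 rad)) and ((distance between roller_a and pocket_b below 0.008 m and z of roller_a in the frame of pocket_b below 0.004 m and angle between the x axis of roller_a and the x axis of pocket_b, either way round below 0.15 rad) or (distance between roller_b and pocket_b below 0.008 m and z of roller_b in the frame of pocket_b below 0.004 m and angle between the x axis of roller_b and the x axis of pocket_b, either way round below 0.15 rad) or (distance between roller_c and pocket_b below 0.008 m and z of roller_c in the frame of pocket_b below 0.004 m and angle between the x axis of roller_c and the x axis of pocket_b, either way round below 0.15 rad)) and ((distance between roller_a and pocket_c below 0.008 m and z of roller_a in the frame of pocket_c below 0.004 m and angle between the x axis of roller_a and the x axis of pocket_c, either way round below 0.15 rad) or (distance between roller_b and pocket_c below 0.008 m and z of roller_b in the frame of pocket_c below 0.004 m and angle between the x axis of roller_b and the x axis of pocket_c, either way round below 0.15 rad) or (distance between roller_c and pocket_c below 0.008 m and z of roller_c in the frame of pocket_c below 0.004 m and angle between the x axis of roller_c and the x axis of pocket_c, either way round below 0.15 rad)) and linear speed of each of roller_a, roller_b, roller_c below 0.02 m/s); the robot touches nothing.
It fails at once if a roller is squeezed (over 35 N a finger, 70 N in all) (contact force between the fingers and roller_a above 70 N or contact force between the fingers and roller_b above 70 N or contact force between the fingers and roller_c above 70 N).
It fails at once if a roller strikes the stand or cage hard (over 60 N) (contact force between any of roller_a, roller_b, roller_c and stand above 60 N).
It fails at once if a roller falls on the bench (height (world z) of any of roller_a, roller_b, roller_c below 0.033 m).
It fails at once if another thing on the bench is shoved more than 30 mm, or the bottle, jar or tin tipped over (distance of any of oil_bottle, outer_race, grease_jar, spanner, hammer, brush, tin, shim_box from where it was at the start of the episode above 0.03 m or angle between any of oil_bottle, grease_jar, tin's own z axis and vertical above 0.5 rad).
It fails at once if the robot bears on the stand or cage with more than 40 N (contact force between any of the arm, the fingers and stand above 40 N).
It also fails if it takes over 72 s, if anything falls off the work surface, if the arm or the gripper's body presses on something with over 40 N, if the wrist force passes 120 N, or if a joint passes its speed limit or range.

ROBOT

A 6-joint arm with a two-finger parallel gripper is mounted at the origin on the work surface. World frame = base frame: x ahead of the robot, y to its left, z up, the work surface at z = 0. Lengths are in m, angles in rad, forces in N, time in s.
With the tool pointing down it reaches from about 0.35 to 0.85 m from the base axis. Payload 8.1 kg.
Tool frame: the origin (TCP) lies at the very end of the fingers, on their centre line; the grasp point (between the pads) lies 19 mm behind it; x points along the fingers, y is the direction in which the jaws open and shut, and the axes are right-handed (so a half turn about x gives the same grasp; the last joint's range is limited). The gripper opens to 93 mm and grips with 3 to 60 N. Pads are 15 mm wide; open, the fingers measure 128 mm over their backs; the gripper's body (75 mm by 188 mm) begins 65 mm behind the grasp point.
Start: joints at [-1.427, 0.13, 1.488, -0, 1.523, -0.085], TCP at [0.136, -0.584, 0.219] pointing down, gripper open.
Joint ranges: [-2.96, 2.96], [-0.89, 2.26], [0.02, 2.5], [-1.34, 4.48], [0, 2.73], [-2.66, 2.66]. Speed limits (rad/s): [2.39, 2.39, 2.79, 3.14, 3.14, 3.14].

INTERFACE

Orientations are given as a rotation vector (axis times angle).
In Python, from plant import * gives the robot as it stands. The module is installed in compiled form; this text tells all that it offers.
- The arm moves only by the tool apply_moves, never from a script. Its argument "series" is a list of rows, each an object with "jaw": the gripper's target within -1 to 1 (shut at 1, half-way at 0, fully open at -1); "linear": the shift along the tool's x, y, z normalised to -1 to 1, where 1 is 0.6 m, a list of three; "roll": the turn about the tool's x normalised to -1 to 1, where 1 is 30 degrees. A call has 1 to 20 rows; each row is the pose to reach, as a shift and turn from the pose measured when the call began, along the tool's axes at that moment; what a row does not reach only later rows make up. A row lasts 1/8 s, in which the tool goes at most 62.5 mm and 10.7 degrees, less where a joint would pass 70% of its speed; a pose out of reach is approached as far as the arm can. A call with a number of a shift or a turn outside -1 to 1 is refused whole. A call with a gripper value outside its range is refused whole. The fingers move at their own pace and stop on an object; "force" is the grip in N (left out, the last holds). Time passes only in rows, so rows that repeat a pose let the fingers close. It gives the time, the measured TCP pose, the force and the opening at its end, in the units of the state.
- read_state(): the state, without advancing time (a new reading comes with each control period).
- read_camera(name): name is "side" or "top"; returns a dict with "pixels" (384x512x3 uint8, blue, green, red), "intrinsics" (3x3 intrinsics, pixels), "rvec" (rotation vector, rad) and "tvec" (3), from world to camera coordinates, as OpenCV has them. Camera axes: x right, y down, z forward; pixel columns grow to the right and rows downward; lengths in m; the calibration is good to about 2 mm. A picture is of the moment at which its call begins. There is no depth.
- close_job(): hands the job in, once; it reports no verdict.
The state is a dict: "t": time; "q": joint angles; "dq": joint speeds; "joint_torque": joint torques, N m; "tool_pos": TCP position; "orientation": TCP orientation; "force": force on the tool from outside, world axes, zero at the start; "wrist_torque": the same for the moment, N m; "opening": finger opening in m.
Only numpy, scipy, OpenCV 4.12 (cv2) and the standard library are available. Lean on these libraries where they do the work, as an engineer would, in place of code of your own. Each camera call takes 0.05 s, during which the arm holds its last target. There are 200 camera calls.

## Working session

There is one attempt and no reset: what is moved stays moved. The work goes in short steps, Python scripts to look and compute and a tool call to move; the robot and the scene stay as the last step left them, time stands still between calls to the robot, and variables do not carry over. Pictures are saved under pics/ and viewed, about 8 in all and at most 12, crops included, and the job is handed in when it is done.

Besides the shell and the picture viewer there is one more tool, called after "Request:" in YAML: its name, and indented under it one key for each argument. apply_moves: Moves the arm, as the interface text tells. Its arguments: {"type":"object","properties":{"series":{"type":"array"},"force":{"type":"number"}},"required":["series"]}

```bash
mkdir -p pics && ls && python3 - <<'E'
from plant import *
import cv2,numpy as np
s=read_state();print(s)
for n in("top","side"):
    c=read_camera(n);cv2.imwrite(f"pics/{n}0.png",cv2.resize(c["pixels"],(800,600),interpolation=cv2.INTER_CUBIC))
    cv2.imwrite(f"pics/{n}0_raw.png",c["pixels"])
    R=cv2.Rodrigues(c["rvec"])[0];print(n,c["intrinsics"],c["rvec"],c["tvec"],-R.T@np.ravel(c["tvec"]))
E
```

```text
pics
{'t': 0.0, 'q': array([-1.42739863e+00,  1.31167725e-01,  1.48927789e+00, -9.65226612e-07,
        1.52301669e+00, -8.53722217e-02]), 'dq': array([ 9.96853945e-04,  7.17473790e-04, -2.14709292e-03,  1.26650829e-03,
       -2.43130635e-05,  2.16658296e-04]), 'joint_torque': array([ 2.02756033e-03, -5.59851766e+01, -4.91746402e+01,  7.67280464e-02,
        3.58639914e-02, -1.27959042e-04]), 'tool_pos': array([ 0.13602241, -0.58378385,  0.21758431]), 'orientation': array([ 2.10102541,  0.24336231, -2.10114215]), 'force': array([ 0.15430156, -0.30562706, -0.18149791]), 'wrist_torque': array([-0.01181767,  0.00763576, -0.03360425]), 'opening': 0.09276629799535063}
top [[443.03708623   0.         250.40252449]
 [  0.         443.03708623 194.85948096]
 [  0.           0.           1.        ]] [ 2.1452064  -2.15796853  0.15248129] [-0.073099    0.56152249  1.4688535 ] [ 0.35379116 -0.07042735  1.53233593]
side [[412.61376501   0.         260.54647175]
 [  0.         412.61376501 187.6772579 ]
 [  0.           0.           1.        ]] [ 0.93921463 -2.23648082  1.27778365] [0.34445583 0.32369941 0.84669345] [-0.17396518  0.63724479  0.70991276]
```

View pics/top0.png

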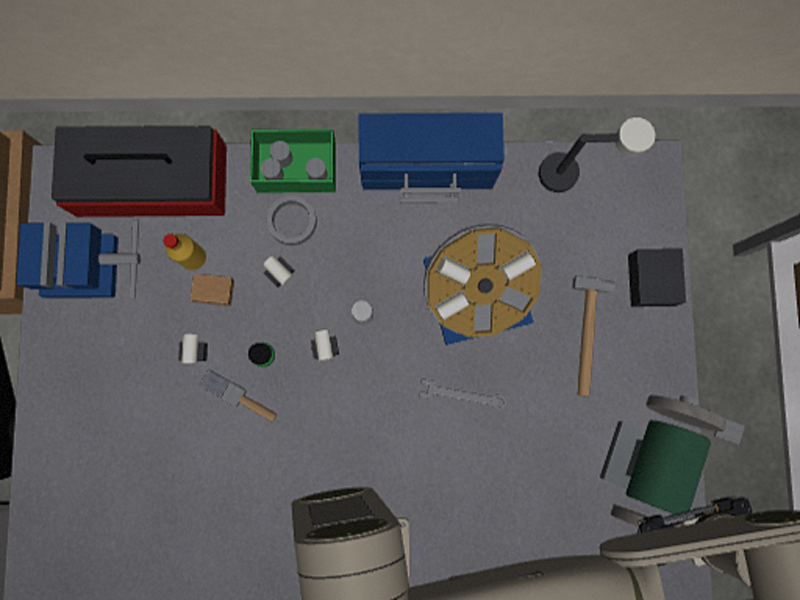

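View pics/side0.png

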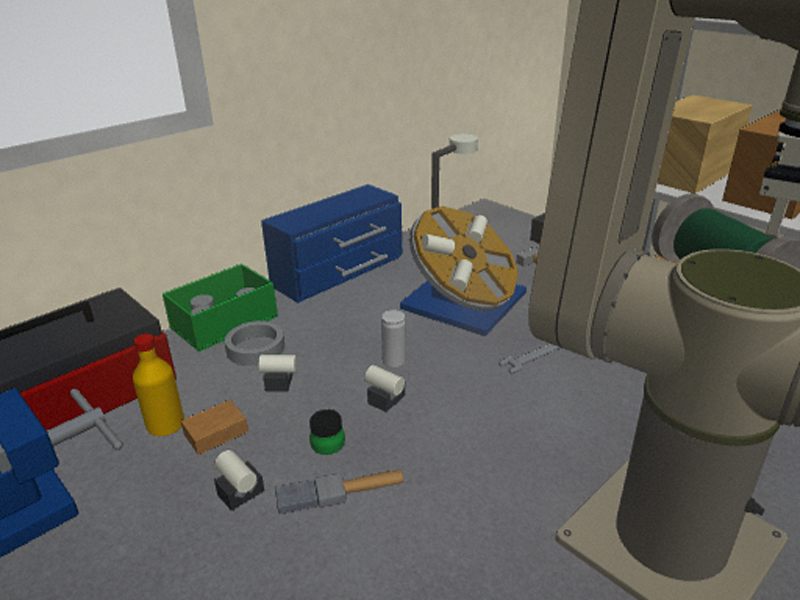

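```bash
cat > h.py <<'E'
import cv2,numpy as np
from plant import *
def proj(c,P): return cv2.projectPoints(np.array(P,float).reshape(-1,3),np.array(c["rvec"],float),np.array(c["tvec"],float),c["intrinsics"],None)[0].reshape(-1,2)
def crop(img,x0,y0,w,h,s,step=10):
    o=cv2.resize(img[y0:y0+h,x0:x0+w],(w*s,h*s),interpolation=cv2.INTER_CUBIC)
    for x in range(-(-x0//step)*step,x0+w,step):
        cv2.line(o,((x-x0)*s,0),((x-x0)*s,5),(0,0,255),1);cv2.putText(o,str(x),((x-x0)*s+1,14),0,.33,(0,255,255),1)
    for y in range(-(-y0//step)*step,y0+h,step):
        cv2.line(o,(0,(y-y0)*s),(5,(y-y0)*s),(0,0,255),1);cv2.putText(o,str(y),(6,(y-y0)*s+4),0,.33,(0,255,255),1)
    return o
E
python3 - <<'E'
from h import *
t=cv2.imread("pics/top0_raw.png");s=cv2.imread("pics/side0_raw.png")
a=crop(t,266,138,88,86,4);a=np.hstack([a,crop(s,256,125,88,86,4)])
r=[np.hstack([crop(i,x-16,y-16,34,34,6) for x,y in p]) for i,p in((t,[(178,173),(122,223),(207,221)]),(s,[(178,236),(151,304),(247,246)]))]
cv2.imwrite("pics/s1.png",a);cv2.imwrite("pics/r1.png",np.vstack(r))
# white blobs
for n,i in(("top",t),("side",s)):
    h=cv2.cvtColor(i,cv2.COLOR_BGR2HSV);m=((h[...,2]>135)&(h[...,1]<45)).astype(np.uint8)
    k,l,st,ce=cv2.connectedComponentsWithStats(m)
    for j in range(1,k):
        if 40<st[j,4]<600 and st[j,1]>100:
            ys,xs=np.where(l==j);print(n,ce[j].round(1),st[j,4],[np.round(v,1) for v in cv2.minAreaRect(np.c_[xs,ys].astype(np.float32))])
E
```

```text
top [332.2 170.4] 160 [array([332.2, 170.4]), array([ 8.2, 19.6]), np.float64(60.3)]
top [176.8 172.3] 147 [array([177. , 172.5]), array([17.7,  7.8]), np.float64(45.0)]
top [291.1 173.6] 154 [array([291.1, 173.8]), array([17.9,  8.5]), np.float64(26.6)]
top [289.5 196. ] 153 [array([289.5, 196.1]), array([ 8.1, 19. ]), np.float64(60.3)]
top [231.  198.4] 124 [array([231. , 198.5]), array([11., 12.]), np.float64(90.0)]
top [206.5 220.3] 154 [array([206.6, 220.4]), array([18.7,  8.2]), np.float64(80.5)]
top [120.8 222.6] 153 [array([121., 223.]), array([18.,  8.]), np.float64(90.0)]
top [259.7 347.6] 90 [array([260.4, 350.2]), array([35.4,  3.8]), np.float64(81.9)]
top [223.5 355.9] 295 [array([224.2, 356. ]), array([20. , 24.3]), np.float64(78.7)]
top [419.2 353.5] 43 [array([419.5, 353.4]), array([ 2.3, 21.5]), np.float64(80.5)]
top [225.6 375.5] 144 [array([225. , 375.5]), array([15., 16.]), np.float64(90.0)]
side [466.4 128.4] 350 [array([469.7, 130.7]), array([45.3, 21. ]), np.float64(42.8)]
side [428.6 121.7] 91 [array([430. , 122.2]), array([21.8,  4.9]), np.float64(15.3)]
side [506.5 142.2] 75 [array([505.5, 141.5]), array([ 9., 11.]), np.float64(90.0)]
side [306.4 143.5] 93 [array([306.2, 143.8]), array([ 7.9, 12.6]), np.float64(18.4)]
side [281.8 155.3] 129 [array([281.3, 155.3]), array([18.4,  7.5]), np.float64(11.3)]
side [296.4 173.3] 116 [array([296.6, 173.6]), array([ 9.2, 14.3]), np.float64(23.2)]
side [251.9 203.2] 117 [array([251.5, 203.5]), array([11., 13.]), np.float64(90.0)]
side [176.9 231.5] 226 [array([177. , 231.5]), array([ 9., 22.]), np.float64(90.0)]
side [246.5 241.9] 238 [array([246.4, 241.5]), array([25.2, 11. ]), np.float64(31.4)]
side [151.1 300.9] 370 [array([150.5, 301. ]), array([29.2, 14.2]), np.float64(47.1)]
```

View pics/s1.png

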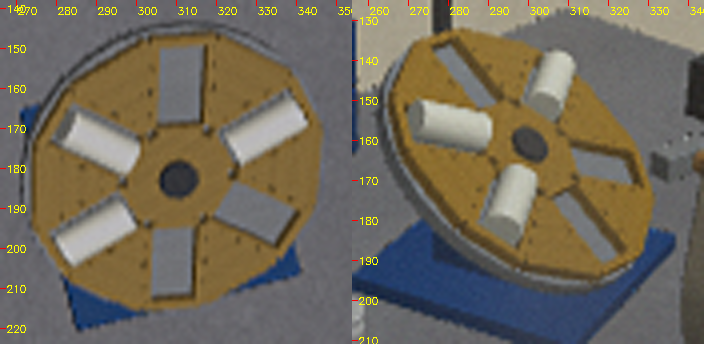

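View pics/r1.png

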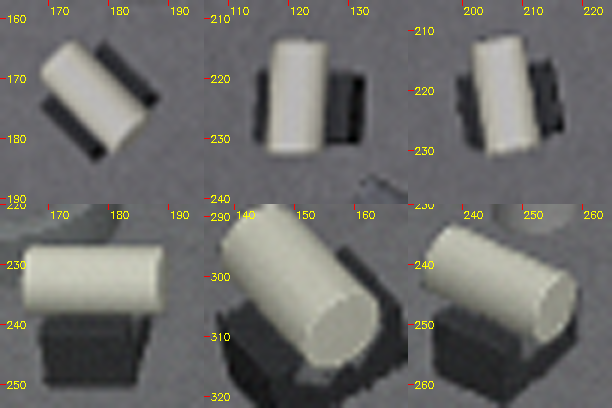

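```bash
cat > fit.py <<'E'
from h import *
from scipy.optimize import least_squares,minimize,linear_sum_assignment
from scipy.spatial.transform import Rotation as R
T=np.deg2rad(35)
def cageT(x,y,yaw,ca):
    Rs=R.from_euler('z',yaw)*R.from_euler('y',-T)   # normal leans to -x
    return (Rs*R.from_euler('z',ca)),np.array([x,y,.108])
def pts(p,L): Rc,o=cageT(*p);return Rc.apply(L)+o
def pocket(deg,hz=.011):
    L=np.array([[.045,-.019,hz],[.045,.019,hz],[.113,-.019,hz],[.113,.019,hz]])
    return R.from_euler('z',np.deg2rad(deg)).apply(L)
def cagefit(cams,obs,p0,loss='soft_l1'):
    def res(p):
        r=[]
        for n,o in obs.items():
            for k,v in o.items():
                L=np.array([[0,0,.011]]) if k=='hub' else pocket(k)
                q=proj(cams[n],pts(p,L));v=np.array(v,float)
                d=np.linalg.norm(q[:,None]-v[None],axis=2);i,j=linear_sum_assignment(d);r.append((q[i]-v[j]).ravel())
        return np.concatenate(r)
    f=least_squares(res,p0,loss=loss,x_scale=[.01,.01,.1,.1]);return f.x,res(f.x)
def cyl(x,y,z,yaw,L=.062,r=.016):
    t=np.linspace(0,2*np.pi,40,endpoint=False);c=np.array([[s*L/2,r*np.cos(a),r*np.sin(a)] for s in(-1,1) for a in t])
    return R.from_euler('z',yaw).apply(c)+[x,y,z]
def rollfit(cams,masks,p0,ce):
    S=8
    def cost(p):
        e=0
        for n in cams:
            x0,y0=int(ce[n][0])-20,int(ce[n][1])-20
            q=proj(cams[n],cyl(p[0]/10,p[1]/10,.041,p[2]));h=cv2.convexHull(((q-[x0,y0]+.5)*S).astype(np.float32)).astype(np.int32)
            m=np.zeros((40*S,40*S),np.float32);cv2.fillConvexPoly(m,h,1);m=cv2.resize(m,(40,40),interpolation=cv2.INTER_AREA)
            e+=((m-masks[n][y0:y0+40,x0:x0+40])**2).sum()
        return e
    sx=np.array([p0]+[np.array(p0)+d for d in np.diag([.1,.1,.2])]);return min((minimize(cost,p0,method='Nelder-Mead',options=dict(initial_simplex=sx,xatol=1e-3,fatol=.05)) for _ in[0]),key=lambda f:f.fun)
E
python3 - <<'E'
from fit import *
cams={n:read_camera(n) for n in("top","side")}
obs={'top':{'hub':[(310.5,183)],60:[(305.3,168.3),(316.8,168.5),(306.5,149.5),(317.5,148.8)],240:[(304,195),(314.5,195),(304,212),(314.5,212.5)],300:[(325,183),(319.3,191.5),(341,191.3),(335.3,199.8)]},
'side':{'hub':[(300.5,161)],60:[(276.8,138.3),(281,136.5),(288.8,152),(293,150)],240:[(307,173.5),(311.8,171.5),(319.3,190.5),(324,187.5)],300:[(311.3,160.8),(313,167.5),(325,164),(328,171)]}}
p,r=cagefit(cams,obs,[.45,-.3,.2,-1.]);
print("cage",p,np.rad2deg(p[2:]),r.reshape(-1,2).round(1).tolist())
for k in obs: q,r2=cagefit(cams,{k:obs[k]},p);print(k,q,np.abs(r2).mean())
# fixed roller check
for d in(0,120,180):
    P=pts(p,R.from_euler('z',np.deg2rad(d)).apply([.079,0,.016]));print(d,P.round(3),[proj(cams[n],P).round(1).tolist() for n in cams])
np.save("cage.npy",p)
masks={}
for n,c in cams.items():
    h=cv2.cvtColor(c["pixels"],cv2.COLOR_BGR2HSV);masks[n]=((h[...,2]>105)&(h[...,1]<60)).astype(np.float32)
out=[]
for ct,cs in(((176.8,172.3),(176.9,231.5)),((206.5,220.3),(246.5,241.9)),((120.8,222.6),(151.1,300.9))):
    g=least_squares(lambda P:np.r_[proj(cams["top"],P)[0]-ct,proj(cams["side"],P)[0]-cs],[.4,.1,.04]).x
    best=min((rollfit(cams,masks,[g[0]*10,g[1]*10,w],{"top":ct,"side":cs}) for w in(0,.8,1.6,2.4)),key=lambda f:f.fun)
    print("roller tri",g.round(4),"fit",best.x.round(3),best.fun,[ (n,round(float(masks[n][int(c[1])-20:int(c[1])+20,int(c[0])-20:int(c[0])+20].sum()))) for n,c in(("top",ct),("side",cs))])
    out.append(best.x*[.1,.1,1])
np.save("rollers.npy",out)
# tin, jar, race
print(read_state()["t"])
E
```

```text
cage [ 0.59643697 -0.26877509  0.34919461 -1.32551325] [ 20.00737763 -75.94631508] [[-0.0, -0.8], [-0.1, 0.3], [0.1, 1.6], [0.3, -0.1], [-0.3, 0.2], [0.3, 0.3], [0.9, -0.8], [-0.4, 1.7], [-0.1, -0.1], [-0.8, 0.7], [-0.4, -0.5], [-0.6, -0.2], [-0.2, -1.1], [-0.2, 0.4], [2.0, -0.3], [-0.5, -0.0], [1.3, -2.2], [-1.4, -2.1], [-1.2, -0.0], [0.5, -0.8], [0.1, -0.3], [1.7, -0.5], [-0.2, 1.1], [-1.7, -1.1], [0.7, 1.4], [0.3, -0.3]]
top [ 0.59743979 -0.26947563  0.20886566 -1.20820566] 0.4331393004941103
side [ 0.59486377 -0.26668918  0.38437701 -1.33992836] 0.8226689019061149
0 [ 0.629 -0.339  0.132] [[[331.8, 169.6]], [[305.2, 147.2]]]
120 [ 0.613 -0.204  0.154] [[[290.9, 173.5]], [[281.1, 155.3]]]
180 [ 0.547 -0.205  0.11 ] [[[290.3, 196.0]], [[296.8, 174.8]]]
roller tri [0.6396 0.1745 0.0462] fit [6.411 1.741 0.786] 1731.603759765625 [('top', 1273), ('side', 858)]
roller tri [0.4742 0.0712 0.0452] fit [4.773 0.704 0.16 ] 1691.31884765625 [('top', 1142), ('side', 982)]
roller tri [0.4683 0.359  0.0439] fit [4.722 3.588 3.107] 935.49462890625 [('top', 831), ('side', 667)]
0.2
```

```bash
cat > m2.py <<'E'
from fit import *
def cagesil(cams,p0,masks,foot=None,free=(0,1,2,3)):
    """masks[n]=(hull mask of brass, white mask); crop window per cam"""
    S=6;a=np.linspace(0,2*np.pi,72,endpoint=False)
    disc=np.vstack([np.c_[.121*np.cos(a),.121*np.sin(a),a*0+z] for z in(0.0055,.011)])
    rol={d:R.from_euler('z',np.deg2rad(d)).apply(cyl(.079,0,.016,0)) for d in(0,120,180)}
    sc=np.array([.01,.01,.1,.1])
    def cost(u):
        p=np.array(p0,float);p[list(free)]+=np.array(u)*sc[list(free)]
        e=0
        for n,(B,W,(x0,y0,w,h)) in masks.items():
            def fill(sets):
                m=np.zeros((h*S,w*S),np.float32)
                for L in sets:
                    q=proj(cams[n],pts(p,L));cv2.fillConvexPoly(m,cv2.convexHull(((q-[x0,y0]+.5)*S).astype(np.float32)).astype(np.int32),1)
                return cv2.resize(m,(w,h),interpolation=cv2.INTER_AREA)
            e+=.5*((fill([disc])-B)**2).sum()+((fill(rol.values())-W)**2).sum()
            if foot and n in foot:
                Rz=R.from_euler('z',p[2])
                for L,v in foot[n]: e+=4*min(9,((proj(cams[n],Rz.apply(L)+[p[0],p[1],0])[0]-v)**2).sum())
        return e
    k=len(free);f=minimize(cost,np.zeros(k),method='Nelder-Mead',options=dict(initial_simplex=np.vstack([np.zeros(k),np.eye(k)*.8]),xatol=3e-3,fatol=.05,maxiter=400))
    p=np.array(p0,float);p[list(free)]+=f.x*sc[list(free)];return p,f.fun
def getmasks(cams,win):
    out={}
    for n,(x0,y0,w,h) in win.items():
        H=cv2.cvtColor(cams[n]["pixels"][y0:y0+h,x0:x0+w],cv2.COLOR_BGR2HSV)
        B=((H[...,0]>8)&(H[...,0]<28)&(H[...,1]>110)&(H[...,2]>60)).astype(np.uint8)
        k,l,st,_=cv2.connectedComponentsWithStats(B);B=(l==1+st[1:,4].argmax()).astype(np.uint8)
        ys,xs=np.where(B);F=np.zeros_like(B);cv2.fillConvexPoly(F,cv2.convexHull(np.c_[xs,ys].astype(np.int32)),1)
        W=((H[...,2]>120)&(H[...,1]<60)).astype(np.uint8)&F
        out[n]=(F.astype(np.float32),W.astype(np.float32),(x0,y0,w,h))
    return out
WIN={"top":(262,130,100,95),"side":(246,120,105,95)}
E
python3 - <<'E'
from m2 import *
cams={n:read_camera(n) for n in("top","side")}
M=getmasks(cams,WIN);p=np.load("cage.npy")
foot={'top':[([-.1,.1,.016],(285.5,220)),([-.1,-.1,.016],(341,205.5))],'side':[([-.1,-.1,.016],(336.8,184.2)),([-.1,.1,.016],(312,209))]}
for p0 in(p,p+[0,0,-.12,.12]):
    print(cagesil(cams,p0,M,foot))
q,f=cagesil(cams,p,M,foot);print(np.rad2deg(q[2:]),{n:(m[0].sum(),m[1].sum()) for n,m in M.items()})
for n in("top","side"): print(cagesil(cams,q,{n:M[n]},foot))
for n in foot:
  for L,v in foot[n]: print(n,(proj(cams[n],R.from_euler('z',q[2]).apply(L)+[q[0],q[1],0])[0]-v).round(1))
np.save("cage.npy",q)
# residual overlay
vis=[]
for n in cams:
    im=cv2.resize(cams[n]["pixels"],None,fx=6,fy=6,interpolation=cv2.INTER_CUBIC)
masks={}
out=[]
for ct,cs in(((176.8,172.3),(176.9,231.5)),((206.5,220.3),(246.5,241.9)),((120.8,222.6),(151.1,300.9))):
    for n,c in(("top",ct),("side",cs)):
        H=cv2.cvtColor(cams[n]["pixels"],cv2.COLOR_BGR2HSV);m=((H[...,2]>(128 if n=="top" else 120))&(H[...,1]<50)).astype(np.uint8)
        k,l,st,_=cv2.connectedComponentsWithStats(m);masks[n]=(l==l[int(c[1]),int(c[0])]).astype(np.float32)
    g=least_squares(lambda P:np.r_[proj(cams["top"],P)[0]-ct,proj(cams["side"],P)[0]-cs],[.4,.1,.04]).x
    best=min((rollfit(cams,masks,[g[0]*10,g[1]*10,w],{"top":ct,"side":cs}) for w in(-.4,.2,.8,1.6,2.4)),key=lambda f:f.fun)
    one=[rollfit({n:cams[n]},masks,best.x,{"top":ct,"side":cs}).x.round(3) for n in cams]
    print("roller",g.round(4),best.x.round(3),best.fun.round(1),[masks[n].sum() for n in masks],one)
    out.append(best.x*[.1,.1,1])
np.save("rollers.npy",out)
E
```

```text
(array([ 0.59738656, -0.26785908,  0.24378314, -1.23660296]), np.float64(734.1873718183007))
(array([ 0.59713769, -0.26771738,  0.24230892, -1.23773059]), np.float64(735.8500390838576))
[ 13.96774488 -70.85213041] {'top': (np.float32(3972.0), np.float32(647.0)), 'side': (np.float32(2948.0), np.float32(590.0))}
(array([ 0.59718258, -0.26825244,  0.24028148, -1.2296415 ]), np.float64(248.0501216490238))
(array([ 0.59909016, -0.26786873,  0.20987788, -1.22452066]), np.float64(479.0343189366705))
top [-0.4  0.1]
top [0.2 0.3]
side [ 0.1 -1.1]
side [-1.   2.1]
roller [0.6396 0.1745 0.0462] [6.406 1.732 0.786] 74.4 [np.float32(154.0), np.float32(246.0)] [array([6.406, 1.745, 0.786]), array([6.444, 1.719, 0.847])]
roller [0.4742 0.0712 0.0452] [4.761 0.704 0.143] 63.6 [np.float32(160.0), np.float32(265.0)] [array([4.742, 0.716, 0.155]), array([4.783, 0.687, 0.103])]
roller [0.4683 0.359  0.0439] [ 4.72   3.586 -0.042] 74.4 [np.float32(158.0), np.float32(398.0)] [array([4.673, 3.596, 0.023]), array([ 4.726,  3.579, -0.052])]
```

```bash
cat > plan.py <<'E'
from m2 import *
def rel(P,ydir,st=None,flip=None):
    """normalised shift/roll from the present pose to TCP at P with jaw axis along ydir (horizontal)"""
    st=st or read_state();Rt=R.from_rotvec(st["orientation"])
    l=Rt.inv().apply(np.array(P)-st["tool_pos"])/.6
    v=Rt.inv().apply([ydir[0],ydir[1],0]);a=np.arctan2(v[2],v[1])
    if flip is None: a=(a+np.pi/2)%np.pi-np.pi/2
    elif flip: a=(a+2*np.pi)%(2*np.pi)-np.pi
    return l,np.rad2deg(a)/30
def show(*a,**k): l,r=rel(*a,**k);print("linear",[float(x) for x in l.round(4)],"roll",round(float(r),3))
def axes(yaw,phi):
    """phi from uphill. radial & tangent (CCW) & normal in world"""
    Rw=R.from_euler('z',yaw)*R.from_euler('y',-T);c,s=np.cos(phi),np.sin(phi)
    return Rw.apply([c,s,0]),Rw.apply([-s,c,0]),Rw.apply([0,0,1])
def push(p,phi,kind,r=.09,clr=.004,tk=.015,wd=.036):
    """finger pose pushing CCW on roller/pocket wall whose centre is at phi"""
    a,t,n=axes(p[2],phi);o=np.array([p[0],p[1],.108])
    yd=a*[1,1,0];yd/=np.linalg.norm(yd);zd=np.array([-yd[1],yd[0],0])  # push dir horizontal, CCW
    if kind=='roller': C=o+a*r+n*.016; off=-(.016+tk/2)   # face tangent to roller at horizontal diameter (approx)
    else: C=o+a*r+t*.019+n*.011; off=-tk/2
    P=C+zd*off
    cor=[P+sy*yd*wd/2+sz*zd*tk/2 for sy in(-1,1) for sz in(-1,1)]
    def zs(Q,h): return .108+h/n[2]-(n[0]*(Q[0]-p[0])+n[1]*(Q[1]-p[1]))/n[2]
    h=.011 if kind=='roller' else 0
    ztip=max(zs(Q,h) for Q in cor)+clr
    body=min(ztip+.084-zs(P+sy*yd*.094+sz*zd*.0375,.032) for sy in(-1,1) for sz in(-1,1))
    return np.r_[P[:2],ztip],yd,C[2]-ztip,body
E
python3 - <<'E'
from plan import *
p=np.load("cage.npy");print(np.rad2deg(p[3]+np.deg2rad([60,240,300,0])))
for kind,rng in(("roller",range(-75,-25,15)),("pocket",range(-155,-85,13))):
    for d in rng:
        P,yd,ov,b=push(p,np.deg2rad(d),kind,.09 if kind=="roller" else .088);print(kind,d,P.round(4),"overlap",round(ov*1e3,1),"body",round(b*1e3),"ydir",np.rad2deg(np.arctan2(yd[1],yd[0])).round())
st=read_state();print(R.from_rotvec(st["orientation"]).as_matrix().round(3))
E
```

```text
[-10.85213041 169.14786959 229.14786959 -70.85213041]
roller -75 [ 0.6069 -0.3603  0.1241] overlap 10.3 body 30 ydir -64.0
roller -60 [ 0.6249 -0.3517  0.1401] overlap 6.8 body 21 ydir -51.0
roller -45 [ 0.6404 -0.3381  0.1548] overlap 2.8 body 12 ydir -37.0
roller -30 [ 0.6528 -0.3202  0.1676] overlap -1.7 body 7 ydir -21.0
pocket -155 [ 0.5422 -0.3309  0.0774] overlap -1.5 body -8 ydir -136.0
pocket -142 [ 0.5558 -0.3439  0.0836] overlap 0.3 body -4 ydir -122.0
pocket -129 [ 0.5713 -0.3529  0.0913] overlap 2.5 body 2 ydir -110.0
pocket -116 [ 0.5878 -0.3575  0.0999] overlap 4.8 body 10 ydir -98.0
pocket -103 [ 0.6045 -0.3574  0.1092] overlap 7.1 body 18 ydir -87.0
pocket -90 [ 0.6203 -0.3528  0.1185] overlap 9.4 body 28 ydir -76.0
[[-0.     0.227 -0.974]
 [ 0.001 -0.974 -0.227]
 [-1.    -0.001 -0.   ]]
```

```bash
cat >> plan.py <<'E'
def fpose(p,phi,gap=0,clr=.004,rho=.088):
    """TCP with the jaws open & level, left finger in the pocket at phi, its uphill-right corner 'gap' short of the CCW wall"""
    a,t,n=axes(p[2],phi);up=np.array([np.cos(p[2]),np.sin(p[2]),0]);rt=np.array([up[1],-up[0],0])
    C=np.array([p[0],p[1],.108])+a*rho+t*(.019-gap)+n*.011
    zw=C[2]-.011/n[2]
    P=C+rt*.0464-up*.0075;P[2]=zw+clr
    return P,rt
E
python3 - <<'E'
from plan import *
p=np.load("cage.npy")
f0=p[3]+np.deg2rad(300)
for d,g in((0,.006),(0,0),(5,0),(10,0),(20,0),(30,0),(40.85,0)):
    P,rt=fpose(p,f0+np.deg2rad(d),g);print(d,P.round(4),end=' ');show(P,rt)
E
```

```text
0 [ 0.5754 -0.3985  0.0802] linear [0.2302, -0.1351, -0.7832] roll -0.029
0 [ 0.5799 -0.4014  0.0828] linear [0.2259, -0.1287, -0.7895] roll -0.029
5 [ 0.5864 -0.4034  0.0869] linear [0.2191, -0.1231, -0.7992] roll -0.029
10 [ 0.5929 -0.4047  0.0911] linear [0.2121, -0.1185, -0.8093] roll -0.029
20 [ 0.6059 -0.4053  0.0998] linear [0.1976, -0.1127, -0.8302] roll -0.029
30 [ 0.6186 -0.4031  0.1088] linear [0.1826, -0.1113, -0.8516] roll -0.029
40.85 [ 0.6315 -0.3979  0.1185] linear [0.1664, -0.115, -0.8746] roll -0.029
```

Request:
apply_moves:
  series:
    - {"jaw": -1, "linear": [-0.1, 0, 0], "roll": 0}
    - {"jaw": -1, "linear": [-0.2, 0, 0], "roll": 0}
    - {"jaw": -1, "linear": [-0.2, 0, -0.1], "roll": 0}
    - {"jaw": -1, "linear": [-0.2, 0, -0.2], "roll": 0}
    - {"jaw": -1, "linear": [-0.2, 0, -0.2], "roll": 0}
  force: 20

```text
t: 0.92
tool_pos: [0.2568, -0.5556, 0.3381]
orientation: [2.099, 0.248, -2.097]
force: [0.3, -0.5, -0.0]
opening: 0.0929
```

```bash
python3 - <<'E'
from plan import *
p=np.load("cage.npy");f0=p[3]+np.deg2rad(300);P,rt=fpose(p,f0,.006)
for z in(.2,.11): show([P[0],P[1],z],rt)
E
```

```text
linear [0.231, -0.1314, -0.5769] roll -0.019
linear [0.381, -0.1312, -0.5768] roll -0.019
```

Request:
apply_moves:
  series:
    - {"jaw": -1, "linear": [0, -0.03, -0.1], "roll": 0}
    - {"jaw": -1, "linear": [0, -0.05, -0.2], "roll": -0.01}
    - {"jaw": -1, "linear": [0, -0.08, -0.3], "roll": -0.02}
    - {"jaw": -1, "linear": [0.05, -0.1, -0.4], "roll": -0.02}
    - {"jaw": -1, "linear": [0.1, -0.12, -0.5], "roll": -0.02}
    - {"jaw": -1, "linear": [0.2, -0.131, -0.577], "roll": -0.02}
    - {"jaw": -1, "linear": [0.29, -0.131, -0.577], "roll": -0.02}
    - {"jaw": -1, "linear": [0.38, -0.131, -0.577], "roll": -0.02}
    - {"jaw": -1, "linear": [0.38, -0.131, -0.577], "roll": -0.02}

```text
t: 2.05
tool_pos: [0.5713, -0.396, 0.1032]
orientation: [2.087, 0.268, -2.104]
force: [0.1, 0.3, -1.0]
opening: 0.0931
```

```bash
python3 - <<'E'
from plan import *
s=read_camera("side")["pixels"];t=read_camera("top")["pixels"]
cv2.imwrite("pics/p2.png",np.hstack([crop(s,256,110,110,110,4),crop(t,266,130,85,110,4)]))
p=np.load("cage.npy");f0=p[3]+np.deg2rad(300)
for d,g in((0,.006),(0,0),(5,0),(10,0)): P,rt=fpose(p,f0+np.deg2rad(d),g);show(P,rt)
print(read_state()["tool_pos"],P)
E
```

```text
linear [0.0515, -0.0008, -0.0011] roll 0.0
linear [0.0472, 0.0058, -0.0073] roll 0.0
linear [0.0404, 0.0115, -0.0169] roll 0.0
linear [0.0334, 0.0162, -0.0269] roll 0.0
[ 0.57483049 -0.39916724  0.1111119 ] [ 0.59286491 -0.40468737  0.09105332]
```

View pics/p2.png

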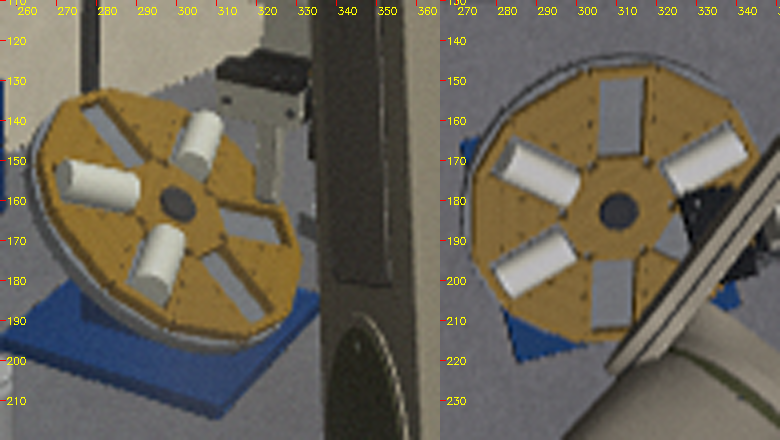

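Request:
apply_moves:
  series:
    - {"jaw": -1, "linear": [0.02, -0.001, -0.001], "roll": 0}
    - {"jaw": -1, "linear": [0.035, -0.001, -0.001], "roll": 0}
    - {"jaw": -1, "linear": [0.044, -0.001, -0.001], "roll": 0}
    - {"jaw": -1, "linear": [0.05, -0.001, -0.001], "roll": 0}
    - {"jaw": -1, "linear": [0.0505, -0.001, -0.001], "roll": 0}
    - {"jaw": -1, "linear": [0.0505, -0.001, -0.001], "roll": 0}

```text
t: 2.9
tool_pos: [0.5754, -0.3984, 0.081]
orientation: [2.093, 0.258, -2.092]
force: [1.3, 0.7, 0.0]
opening: 0.0931
```

```bash
cat > pp.py <<'E'
import sys
from plan import *
p=np.load("cage.npy");f0=p[3]+np.deg2rad(float(sys.argv[1]));s=read_state();print(s["t"],s["tool_pos"].round(4),s["force"].round(1))
for d in sys.argv[2:]: d=float(d);P,rt=fpose(p,f0+np.deg2rad(d));print(d,end=' ');show(P,rt)
E
python3 pp.py 300 -2 0 3 6 9 12 15 20
```

```text
2.9 [ 0.5754 -0.3984  0.081 ] [1.3 0.7 0. ]
-2.0 linear [-0.0004, 0.0041, -0.0024] roll 0.0
0.0 linear [-0.003, 0.0067, -0.0061] roll 0.0
3.0 linear [-0.0071, 0.0102, -0.0118] roll 0.0
6.0 linear [-0.0112, 0.0135, -0.0177] roll 0.0
9.0 linear [-0.0154, 0.0163, -0.0237] roll 0.0
12.0 linear [-0.0197, 0.0187, -0.0298] roll 0.0
15.0 linear [-0.024, 0.0208, -0.036] roll 0.0
20.0 linear [-0.0314, 0.0233, -0.0466] roll 0.0
```

Request:
apply_moves:
  series:
    - {"jaw": -1, "linear": [-0.001, 0.004, -0.0024], "roll": 0}
    - {"jaw": -1, "linear": [-0.003, 0.0067, -0.0061], "roll": 0}
    - {"jaw": -1, "linear": [-0.0045, 0.008, -0.008], "roll": 0}
    - {"jaw": -1, "linear": [-0.0058, 0.009, -0.01], "roll": 0}
    - {"jaw": -1, "linear": [-0.0071, 0.0102, -0.0118], "roll": 0}
    - {"jaw": -1, "linear": [-0.0071, 0.0102, -0.0118], "roll": 0}

```text
t: 3.65
tool_pos: [0.5821, -0.4022, 0.0839]
orientation: [2.09, 0.26, -2.097]
force: [-7.1, 0.0, -2.0]
opening: 0.0926
```

```bash
python3 pp.py 300 5 8 11 14 17 20
```

```text
3.65 [ 0.5821 -0.4022  0.0839] [-7.1  0.  -2. ]
5.0 linear [-0.005, 0.0037, -0.0064] roll 0.0
8.0 linear [-0.0092, 0.0066, -0.0124] roll 0.0
11.0 linear [-0.0135, 0.0092, -0.0184] roll 0.0
14.0 linear [-0.0179, 0.0113, -0.0246] roll 0.0
17.0 linear [-0.0223, 0.0131, -0.0308] roll 0.0
20.0 linear [-0.0267, 0.0145, -0.0372] roll 0.0
```

Contact at about 7 N, mostly along the push; continuing.

Request:
apply_moves:
  series:
    - {"jaw": -1, "linear": [-0.0025, 0.002, -0.003], "roll": 0}
    - {"jaw": -1, "linear": [-0.005, 0.0037, -0.0064], "roll": 0}
    - {"jaw": -1, "linear": [-0.007, 0.005, -0.0094], "roll": 0}
    - {"jaw": -1, "linear": [-0.0092, 0.0066, -0.0124], "roll": 0}

```text
t: 4.15
tool_pos: [0.585, -0.403, 0.0852]
orientation: [2.081, 0.267, -2.111]
force: [-16.8, 1.6, -6.6]
opening: 0.0928
```

```bash
python3 pp.py 300 8 11 14 17 20 23
```

```text
4.15 [ 0.585  -0.403   0.0852] [-16.8   1.6  -6.6]
8.0 linear [-0.0071, 0.0041, -0.008] roll 0.0
11.0 linear [-0.0114, 0.0066, -0.014] roll 0.0
14.0 linear [-0.0159, 0.0088, -0.0201] roll 0.0
17.0 linear [-0.0203, 0.0105, -0.0263] roll 0.0
20.0 linear [-0.0249, 0.0118, -0.0326] roll 0.0
23.0 linear [-0.0294, 0.0128, -0.0389] roll 0.0
```

Request:
apply_moves:
  series:
    - {"jaw": -1, "linear": [-0.0055, 0.0035, -0.0065], "roll": 0}
    - {"jaw": -1, "linear": [-0.0065, 0.004, -0.0075], "roll": 0}
    - {"jaw": -1, "linear": [-0.007, 0.0041, -0.008], "roll": 0}

```text
t: 4.53
tool_pos: [0.5853, -0.403, 0.0853]
orientation: [2.073, 0.274, -2.124]
force: [-15.7, 1.9, -6.7]
opening: 0.0928
```

```bash
python3 pp.py 300 8 11 14 17 20 23; python3 -c "
from plant import *
import time
for _ in range(2): s=read_state();print(s['wrist_torque'],s['dq'])"
```

```text
4.525 [ 0.5853 -0.403   0.0853] [-15.7   1.9  -6.7]
8.0 linear [-0.007, 0.0039, -0.0074] roll 0.001
11.0 linear [-0.0114, 0.0064, -0.0134] roll 0.001
14.0 linear [-0.0159, 0.0085, -0.0195] roll 0.001
17.0 linear [-0.0205, 0.0102, -0.0257] roll 0.001
20.0 linear [-0.0251, 0.0115, -0.0319] roll 0.001
23.0 linear [-0.0297, 0.0124, -0.0382] roll 0.001
[-0.0869325   2.69386217  0.81706461] [ 0.00072642  0.00270389 -0.00541522 -0.00223521  0.00559107  0.00089173]
[-0.0869325   2.69386217  0.81706461] [ 0.00072642  0.00270389 -0.00541522 -0.00223521  0.00559107  0.00089173]
```

Request:
apply_moves:
  series:
    - {"jaw": -1, "linear": [-0.008, 0.0045, -0.009], "roll": 0}
    - {"jaw": -1, "linear": [-0.009, 0.006, -0.0115], "roll": 0}

```text
t: 4.78
tool_pos: [0.5877, -0.4036, 0.0865]
orientation: [2.063, 0.281, -2.139]
force: [-18.3, 3.5, -3.1]
opening: 0.0932
```

```bash
python3 pp.py 300 8 11 14 17 20 23; python3 -c "
from plan import *
s=read_state();print(s['wrist_torque'],R.from_rotvec(s['orientation']).as_matrix().round(3)[:,0])"
```

```text
4.775 [ 0.5877 -0.4036  0.0865] [-18.3   3.5  -3.1]
8.0 linear [-0.005, 0.002, -0.0038] roll 0.001
11.0 linear [-0.0095, 0.0045, -0.0097] roll 0.001
14.0 linear [-0.0141, 0.0066, -0.0157] roll 0.001
17.0 linear [-0.0187, 0.0082, -0.0218] roll 0.001
20.0 linear [-0.0234, 0.0095, -0.028] roll 0.001
23.0 linear [-0.0281, 0.0104, -0.0343] roll 0.001
[0.35117445 3.21929496 0.91609891] [-0.038  0.018 -0.999]
```

Request:
apply_moves:
  series:
    - {"jaw": -1, "linear": [-0.008, 0.004, -0.008], "roll": 0}
    - {"jaw": -1, "linear": [-0.0095, 0.0045, -0.0097], "roll": 0}
    - {"jaw": -1, "linear": [-0.011, 0.0052, -0.0117], "roll": 0}
    - {"jaw": -1, "linear": [-0.0125, 0.0059, -0.0137], "roll": 0}
    - {"jaw": -1, "linear": [-0.0141, 0.0066, -0.0157], "roll": 0}
    - {"jaw": -1, "linear": [-0.0157, 0.0072, -0.0177], "roll": 0}
    - {"jaw": -1, "linear": [-0.0172, 0.0077, -0.0198], "roll": 0}
    - {"jaw": -1, "linear": [-0.0187, 0.0082, -0.0218], "roll": 0}

```text
t: 5.78
tool_pos: [0.5969, -0.405, 0.0929]
orientation: [2.054, 0.286, -2.152]
force: [-15.2, -1.8, -8.6]
opening: 0.093
```

```bash
python3 pp.py 300 11 14 17 20 23 26 29 32; python3 -c "
from plan import *
s=read_state();print(s['wrist_torque'],R.from_rotvec(s['orientation']).as_matrix().round(3)[:,0])"
```

```text
5.775 [ 0.5969 -0.405   0.0929] [-15.2  -1.8  -8.6]
11.0 linear [0.0019, -0.0013, 0.0042] roll 0.0
14.0 linear [-0.0027, 0.0008, -0.0018] roll 0.0
17.0 linear [-0.0074, 0.0024, -0.0078] roll 0.0
20.0 linear [-0.0122, 0.0037, -0.014] roll 0.0
23.0 linear [-0.0169, 0.0045, -0.0202] roll 0.0
26.0 linear [-0.0217, 0.0049, -0.0264] roll 0.0
29.0 linear [-0.0265, 0.0049, -0.0326] roll 0.0
32.0 linear [-0.0313, 0.0045, -0.0389] roll 0.0
[-0.72355026  2.53631398  0.80172089] [-0.049  0.021 -0.999]
```

Request:
apply_moves:
  series:
    - {"jaw": -1, "linear": [-0.006, 0.002, -0.006], "roll": 0}
    - {"jaw": -1, "linear": [-0.0084, 0.0027, -0.009], "roll": 0}
    - {"jaw": -1, "linear": [-0.0103, 0.0032, -0.0115], "roll": 0}
    - {"jaw": -1, "linear": [-0.0122, 0.0037, -0.014], "roll": 0}
    - {"jaw": -1, "linear": [-0.0141, 0.004, -0.0165], "roll": 0}
    - {"jaw": -1, "linear": [-0.016, 0.0043, -0.019], "roll": 0}
    - {"jaw": -1, "linear": [-0.0179, 0.0045, -0.0215], "roll": 0}
    - {"jaw": -1, "linear": [-0.0198, 0.0047, -0.024], "roll": 0}
    - {"jaw": -1, "linear": [-0.0217, 0.0049, -0.0264], "roll": 0}
    - {"jaw": -1, "linear": [-0.0236, 0.0049, -0.0289], "roll": 0}
    - {"jaw": -1, "linear": [-0.0255, 0.0049, -0.0314], "roll": 0}
    - {"jaw": -1, "linear": [-0.0275, 0.0049, -0.0339], "roll": 0}
    - {"jaw": -1, "linear": [-0.0294, 0.0047, -0.0364], "roll": 0}
    - {"jaw": -1, "linear": [-0.0313, 0.0045, -0.0389], "roll": 0}

```text
t: 7.52
tool_pos: [0.6161, -0.4033, 0.1069]
orientation: [2.046, 0.288, -2.164]
force: [-15.5, -5.0, -8.8]
opening: 0.0932
```

```bash
python3 pp.py 300 23 26 29 32 35 38 41 44 47; python3 -c "
from plan import *
s=read_state();print(R.from_rotvec(s['orientation']).as_matrix().round(3)[:,0])"
```

```text
7.525 [ 0.6161 -0.4033  0.1069] [-15.5  -5.   -8.8]
23.0 linear [0.0079, 0.0004, 0.0106] roll -0.002
26.0 linear [0.003, 0.0008, 0.0044] roll -0.002
29.0 linear [-0.0018, 0.0008, -0.0018] roll -0.002
32.0 linear [-0.0066, 0.0004, -0.008] roll -0.002
35.0 linear [-0.0114, -0.0005, -0.0142] roll -0.002
38.0 linear [-0.0162, -0.0017, -0.0203] roll -0.002
41.0 linear [-0.0208, -0.0034, -0.0264] roll -0.002
44.0 linear [-0.0255, -0.0054, -0.0324] roll -0.002
47.0 linear [-0.03, -0.0079, -0.0383] roll -0.002
[-0.059  0.023 -0.998]
```

Request:
apply_moves:
  series:
    - {"jaw": -1, "linear": [-0.0066, 0.0004, -0.008], "roll": 0}
    - {"jaw": -1, "linear": [-0.009, 0, -0.011], "roll": 0}
    - {"jaw": -1, "linear": [-0.0114, -0.0005, -0.0142], "roll": 0}
    - {"jaw": -1, "linear": [-0.0138, -0.001, -0.0173], "roll": 0}
    - {"jaw": -1, "linear": [-0.0162, -0.0017, -0.0203], "roll": 0}
    - {"jaw": -1, "linear": [-0.0185, -0.0025, -0.0234], "roll": 0}
    - {"jaw": -1, "linear": [-0.0208, -0.0034, -0.0264], "roll": 0}
    - {"jaw": -1, "linear": [-0.0232, -0.0044, -0.0294], "roll": 0}
    - {"jaw": -1, "linear": [-0.0255, -0.0054, -0.0324], "roll": 0}
    - {"jaw": -1, "linear": [-0.0263, -0.0058, -0.0334], "roll": 0}
    - {"jaw": -1, "linear": [-0.0263, -0.0058, -0.0334], "roll": 0}

```text
t: 8.9
tool_pos: [0.6308, -0.3969, 0.1184]
orientation: [2.037, 0.288, -2.176]
force: [-15.5, -6.3, -6.8]
opening: 0.0928
```

```bash
python3 pp.py 300 38 41 44 ; python3 - <<'E'
from plan import *
c={n:read_camera(n) for n in("top","side")}
s=c["side"]["pixels"]
cv2.imwrite("pics/p3.png",crop(s,246,115,110,100,6))
p=np.load("cage.npy");M=getmasks({"side":c["side"]},{"side":WIN["side"]})
for g in(.6,.75): print(np.rad2deg(cagesil(c,p+[0,0,0,g],M,free=(3,))[0][3]))
E
```

```text
8.9 [ 0.6308 -0.3969  0.1184] [-15.5  -6.3  -6.8]
38.0 linear [0.0042, 0.0034, 0.0049] roll -0.004
41.0 linear [-0.0006, 0.0017, -0.0011] roll -0.004
44.0 linear [-0.0052, -0.0004, -0.0071] roll -0.004
-30.700322421738516
-30.700322421738516
```

Request:
apply_moves:
  series:
    - {"jaw": -1, "linear": [-0.003, 0, 0.01], "roll": 0}
    - {"jaw": -1, "linear": [-0.03, 0, 0.01], "roll": 0}
    - {"jaw": -1, "linear": [-0.13, 0, 0.01], "roll": 0}
    - {"jaw": -1, "linear": [-0.2, -0.1, 0.06], "roll": 0}
    - {"jaw": -1, "linear": [-0.22, -0.2, 0.1], "roll": 0}
    - {"jaw": -1, "linear": [-0.22, -0.3, 0.1], "roll": 0}
    - {"jaw": -1, "linear": [-0.22, -0.4, 0.1], "roll": 0}

```text
t: 9.88
tool_pos: [0.5285, -0.1917, 0.2659]
orientation: [2.042, 0.285, -2.17]
force: [1.1, 0.4, 0.3]
opening: 0.0929
```

```bash
python3 - <<'E'
from plan import *
s=read_state();Rm=R.from_rotvec(s["orientation"]).as_matrix();print(s["t"],s["tool_pos"],Rm.round(3))
r=np.load("rollers.npy");print(r)
c={n:read_camera(n) for n in("top","side")}
cv2.imwrite("pics/p3.png",np.hstack([crop(c["top"]["pixels"],262,130,95,100,4),crop(c["side"]["pixels"],246,115,105,100,4)]))
p=np.load("cage.npy")
for n in c:
    M=getmasks({n:c[n]},{n:WIN[n]});print(n,M[n][0].sum(),np.rad2deg(cagesil(c,p+[0,0,0,.7],M,free=(3,))[0][3]))
# pick poses: jaw axis along roller axis
for x,y,w in r[:2]: show([x,y,.14],[np.cos(w),np.sin(w)])
for x,y,w in r[:2]: show([x,y,.046],[np.cos(w),np.sin(w)])
E
```

```text
9.875 [ 0.52847312 -0.19171518  0.26592431] [[-0.064  0.237 -0.97 ]
 [ 0.022 -0.971 -0.238]
 [-0.998 -0.037  0.057]]
[[ 0.64063729  0.17315054  0.78604224]
 [ 0.47611122  0.07035227  0.14287987]
 [ 0.47195823  0.35859727 -0.04191596]]
top 240.0 -18.135537023830544
side 2920.0 -30.700322421738523
linear [0.2113, -0.53, -0.3401] roll 1.966
linear [0.225, -0.4301, -0.0329] roll -2.806
linear [0.3675, -0.5238, -0.3491] roll 1.966
linear [0.3812, -0.4239, -0.0418] roll -2.806
```

View pics/p3.png

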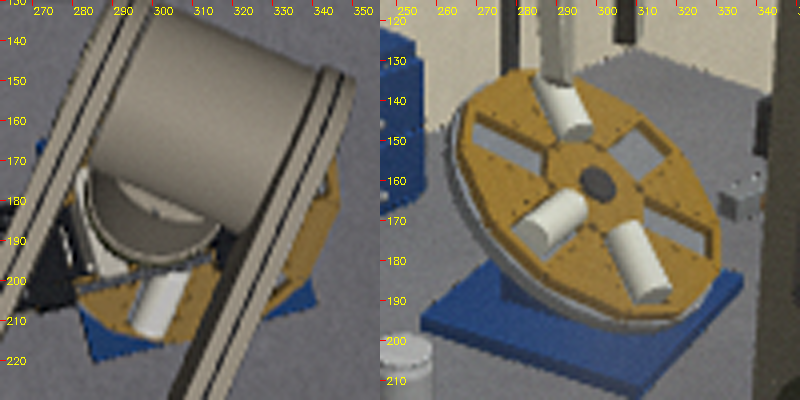

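Request:
apply_moves:
  series:
    - {"jaw": -1, "linear": [0, -0.08, -0.05], "roll": 0.3}
    - {"jaw": -1, "linear": [0, -0.16, -0.1], "roll": 0.6}
    - {"jaw": -1, "linear": [0, -0.25, -0.16], "roll": 1}
    - {"jaw": -1, "linear": [0, -0.34, -0.22], "roll": 1}
    - {"jaw": -1, "linear": [0.05, -0.43, -0.28], "roll": 1}
    - {"jaw": -1, "linear": [0.1, -0.53, -0.34], "roll": 1}
    - {"jaw": -1, "linear": [0.15, -0.53, -0.34], "roll": 1}

```text
t: 10.85
tool_pos: [0.6458, 0.1761, 0.1796]
orientation: [-2.002, 0.268, 2.129]
force: [0.3, -0.8, -0.2]
opening: 0.0926
```

```bash
cat > pk.py <<'E'
import sys
from plan import *
i=int(sys.argv[1]);x,y,w=np.load("rollers.npy")[i];s=read_state();print(s["t"],s["tool_pos"].round(4),s["q"].round(2),R.from_rotvec(s["orientation"]).as_matrix().round(3)[:,0])
for z in sys.argv[2:]: show([x,y,float(z)],[np.cos(w),np.sin(w)])
E
python3 pk.py 0 .1 .046
```

```text
10.85 [0.6458 0.1761 0.1796] [0.17 0.39 1.26 0.04 1.55 2.01] [-0.058  0.026 -0.998]
linear [0.1328, 0.0082, -0.0014] roll 0.971
linear [0.2226, 0.0091, -0.007] roll 0.971
```

Request:
apply_moves:
  series:
    - {"jaw": -1, "linear": [0.03, 0.003, -0.001], "roll": 0.35}
    - {"jaw": -1, "linear": [0.08, 0.008, -0.001], "roll": 0.7}
    - {"jaw": -1, "linear": [0.1328, 0.0082, -0.0014], "roll": 0.971}
    - {"jaw": -1, "linear": [0.18, 0.0085, -0.0045], "roll": 0.971}
    - {"jaw": -1, "linear": [0.215, 0.009, -0.0065], "roll": 0.971}
    - {"jaw": -1, "linear": [0.223, 0.0091, -0.007], "roll": 0.971}
    - {"jaw": -1, "linear": [0.223, 0.0091, -0.007], "roll": 0.971}

```text
t: 11.72
tool_pos: [0.6413, 0.1733, 0.0466]
orientation: [-1.7, 0.725, 1.819]
force: [0.5, 0.7, 0.4]
opening: 0.0931
```

```bash
python3 pk.py 0 .0455; python3 - <<'E'
from plan import *
c=read_camera("side")["pixels"];t=read_camera("top")["pixels"]
cv2.imwrite("pics/g1.png",np.hstack([crop(c,145,190,75,75,5),crop(t,140,140,75,75,5)]))
E
```

```text
11.725 [0.6413 0.1733 0.0466] [0.17 0.48 1.39 0.04 1.32 2.51] [-0.057  0.026 -0.998]
linear [0.0019, 0.0009, 0.0005] roll 0.0
```

View pics/g1.png

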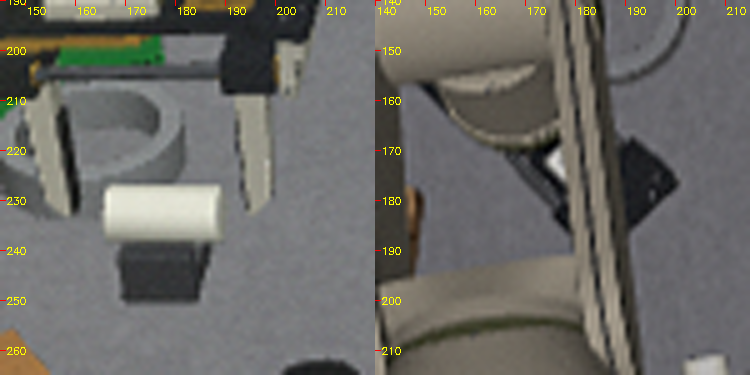

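Request:
apply_moves:
  series:
    - {"jaw": -0.2, "linear": [0.002, 0.001, 0], "roll": 0}
    - {"jaw": 0, "linear": [0.002, 0.001, 0], "roll": 0}
    - {"jaw": 1, "linear": [0.002, 0.001, 0], "roll": 0}
    - {"jaw": 1, "linear": [0.002, 0.001, 0], "roll": 0}
    - {"jaw": 1, "linear": [0.002, 0.001, 0], "roll": 0}
    - {"jaw": 1, "linear": [0.002, 0.001, 0], "roll": 0}
  force: 18

```text
t: 12.58
tool_pos: [0.6414, 0.173, 0.0464]
orientation: [-1.701, 0.724, 1.818]
force: [-0.8, -0.2, 3.0]
opening: 0.062
```

```bash
cat > pl.py <<'E'
import sys
from plan import *
# usage: phi_deg(pocket) drop(tip above centre) heights above seat..., optional side
p=np.load("cage.npy");phi=np.deg2rad(float(sys.argv[1]));dz=float(sys.argv[2]);s=read_state()
a,t,n=axes(p[2],phi);C=np.array([p[0],p[1],.108])+a*.079+n*.016
up=np.array([np.cos(p[2]),np.sin(p[2]),0]);ups=up*np.cos(T)+[0,0,np.sin(T)]
C=C-ups*.001
Rm=R.from_rotvec(s["orientation"]).as_matrix();print(s["t"],s["tool_pos"].round(4),s["force"].round(1),s["opening"].round(4),"q",s["q"].round(2),"x",Rm[:,0].round(3),"seat",C.round(4))
yd=a*np.sign(a[1]*1)*1.0
for h in sys.argv[3:]:
    P=C-Rm[:,0]*dz+[0,0,float(h)];print(h,P.round(4),end=' ');show(P,a)
E
python3 pl.py -90.7 .0054 .08 .03
```

```text
Traceback (most recent call last):
  File "pl.py", line 8, in <module>
    Rm=R.from_rotvec(s["orientation"]).as_matrix();print(s["t"],s["tool_pos"].round(4),s["force"].round(1),s["opening"].round(4),"q",s["q"].round(2),"x",Rm[:,0].round(3),"seat",C.round(4))
                                                                                                           ^^^^^^^^^^^^^^^^^^
AttributeError: 'float' object has no attribute 'round'
```

Request:
apply_moves:
  series:
    - {"jaw": 1, "linear": [-0.01, 0, 0], "roll": 0}
    - {"jaw": 1, "linear": [-0.04, 0, 0], "roll": 0}
    - {"jaw": 1, "linear": [-0.1, 0, 0], "roll": 0}
    - {"jaw": 1, "linear": [-0.18, 0, 0], "roll": -0.3}
    - {"jaw": 1, "linear": [-0.26, 0, 0], "roll": -0.6}
    - {"jaw": 1, "linear": [-0.3, 0, 0], "roll": -0.971}
    - {"jaw": 1, "linear": [-0.3, 0, 0], "roll": -0.971}

```text
t: 13.45
tool_pos: [0.6532, 0.1684, 0.2305]
orientation: [-2.01, 0.266, 2.119]
force: [1.0, 0.2, -2.3]
opening: 0.0615
```

```bash
python3 pl.py -90.7 .0054 .08 .03
```

```text
Traceback (most recent call last):
  File "pl.py", line 8, in <module>
    Rm=R.from_rotvec(s["orientation"]).as_matrix();print(s["t"],s["tool_pos"].round(4),s["force"].round(1),s["opening"].round(4),"q",s["q"].round(2),"x",Rm[:,0].round(3),"seat",C.round(4))
                                                                                                           ^^^^^^^^^^^^^^^^^^
AttributeError: 'float' object has no attribute 'round'
```

Lifted; it carries the 2 N weight.

```bash
sed -i 's/s\["opening"\].round(4)/round(s["opening"],4)/' pl.py && python3 pl.py -90.7 .0054 .08 .03
```

```text
13.45 [0.6532 0.1684 0.2305] [ 1.   0.2 -2.3] 0.0615 q [0.16 0.37 1.19 0.03 1.63 2.01] x [-0.049  0.027 -0.998] seat [ 0.606  -0.3471  0.12  ]
.08 [ 0.6063 -0.3473  0.2054] linear [0.022, 0.8486, -0.1609] roll -0.972
.03 [ 0.6063 -0.3473  0.1554] linear [0.1052, 0.8497, -0.1654] roll -0.972
```

Request:
apply_moves:
  series:
    - {"jaw": 1, "linear": [-0.06, 0.05, -0.01], "roll": -0.3}
    - {"jaw": 1, "linear": [-0.1, 0.14, -0.03], "roll": -0.6}
    - {"jaw": 1, "linear": [-0.1, 0.24, -0.05], "roll": -0.972}
    - {"jaw": 1, "linear": [-0.1, 0.34, -0.07], "roll": -0.972}
    - {"jaw": 1, "linear": [-0.1, 0.44, -0.09], "roll": -0.972}
    - {"jaw": 1, "linear": [-0.1, 0.54, -0.11], "roll": -0.972}
    - {"jaw": 1, "linear": [-0.1, 0.64, -0.13], "roll": -0.972}
    - {"jaw": 1, "linear": [-0.1, 0.74, -0.15], "roll": -0.972}
    - {"jaw": 1, "linear": [-0.08, 0.81, -0.16], "roll": -0.972}
    - {"jaw": 1, "linear": [-0.05, 0.849, -0.161], "roll": -0.972}
    - {"jaw": 1, "linear": [0.022, 0.849, -0.161], "roll": -0.972}
    - {"jaw": 1, "linear": [0.022, 0.849, -0.161], "roll": -0.972}
    - {"jaw": 1, "linear": [0.022, 0.849, -0.161], "roll": -0.972}

```text
t: 15.08
tool_pos: [0.6066, -0.3464, 0.2059]
orientation: [2.063, 0.283, -2.16]
force: [-0.6, -0.9, -1.2]
opening: 0.0621
```

```bash
python3 pl.py -90.7 .0054 .03 .015 .005 0 -.002
```

```text
15.075 [ 0.6066 -0.3464  0.2059] [-0.6 -0.9 -1.2] 0.0621 q [-0.59  0.46  1.11 -0.    1.62  0.75] x [-0.049  0.028 -0.998] seat [ 0.606  -0.3471  0.12  ]
.03 [ 0.6063 -0.3473  0.1554] linear [0.084, 0.0045, -0.0026] roll 0.0
.015 [ 0.6063 -0.3473  0.1404] linear [0.109, 0.0054, -0.0037] roll 0.0
.005 [ 0.6063 -0.3473  0.1304] linear [0.1256, 0.0061, -0.0043] roll 0.0
0 [ 0.6063 -0.3473  0.1254] linear [0.134, 0.0064, -0.0047] roll 0.0
-.002 [ 0.6063 -0.3473  0.1234] linear [0.1373, 0.0065, -0.0048] roll 0.0
```

Request:
apply_moves:
  series:
    - {"jaw": 1, "linear": [0.05, 0.003, -0.002], "roll": 0}
    - {"jaw": 1, "linear": [0.09, 0.0046, -0.003], "roll": 0}
    - {"jaw": 1, "linear": [0.109, 0.0054, -0.0037], "roll": 0}
    - {"jaw": 1, "linear": [0.114, 0.0056, -0.0039], "roll": 0}
    - {"jaw": 1, "linear": [0.114, 0.0056, -0.0039], "roll": 0}

```text
t: 15.7
tool_pos: [0.607, -0.3475, 0.139]
orientation: [2.065, 0.281, -2.158]
force: [-0.3, -0.2, -2.3]
opening: 0.0619
```

```bash
python3 pl.py -90.7 .0054 .005 0 -.002; python3 - <<'E'
from plan import *
c=read_camera("side");im=c["pixels"];p=np.load("cage.npy");p[3]=np.deg2rad(-30.7)
o=crop(im,270,115,75,70,8)
for d in(300,240):
    q=(proj(c,pts(p,pocket(d)))-[270,115]+.5)*8
    for a in q: cv2.circle(o,tuple(int(v) for v in a),3,(0,0,255),1)
st=read_state();q=(proj(c,st["tool_pos"]-[0,0,.0054])-[270,115]+.5)*8;cv2.circle(o,tuple(int(v) for v in q[0]),4,(255,0,0),1)
cv2.imwrite("pics/pl1.png",o)
E
```

```text
15.7 [ 0.607  -0.3475  0.139 ] [-0.3 -0.2 -2.3] 0.0619 q [-0.59  0.5   1.19 -0.    1.51  0.75] x [-0.047  0.027 -0.999] seat [ 0.606  -0.3471  0.12  ]
.005 [ 0.6062 -0.3473  0.1304] linear [0.0144, -0.0002, 0.0006] roll 0.0
0 [ 0.6062 -0.3473  0.1254] linear [0.0227, 0.0001, 0.0003] roll 0.0
-.002 [ 0.6062 -0.3473  0.1234] linear [0.026, 0.0002, 0.0001] roll 0.0
```

View pics/pl1.png

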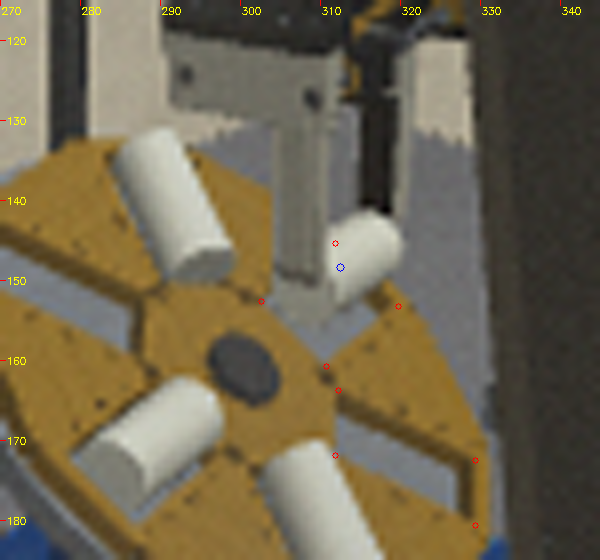

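Request:
apply_moves:
  series:
    - {"jaw": 1, "linear": [0.008, 0, 0.0006], "roll": 0}
    - {"jaw": 1, "linear": [0.0144, 0, 0.0006], "roll": 0}
    - {"jaw": 1, "linear": [0.018, 0, 0.0005], "roll": 0}
    - {"jaw": 1, "linear": [0.0195, 0, 0.0004], "roll": 0}
    - {"jaw": 1, "linear": [0.0205, 0, 0.0004], "roll": 0}
    - {"jaw": 1, "linear": [0.0205, 0, 0.0004], "roll": 0}

```text
t: 16.5
tool_pos: [0.6062, -0.3473, 0.1271]
orientation: [2.065, 0.281, -2.158]
force: [-2.5, 2.4, 1.0]
opening: 0.062
```

```bash
python3 pl.py -90.7 .0054 0 -.002
```

```text
16.5 [ 0.6062 -0.3473  0.1271] [-2.5  2.4  1. ] 0.062 q [-0.59  0.5   1.21 -0.    1.49  0.75] x [-0.047  0.027 -0.999] seat [ 0.606  -0.3471  0.12  ]
0 [ 0.6062 -0.3473  0.1254] linear [0.003, 0.0, -0.0002] roll -0.0
-.002 [ 0.6062 -0.3473  0.1234] linear [0.0063, 0.0002, -0.0004] roll -0.0
```

Request:
apply_moves:
  series:
    - {"jaw": 1, "linear": [0.002, -0.001, 0], "roll": 0}
    - {"jaw": 1, "linear": [0.003, -0.001, 0], "roll": 0}
    - {"jaw": 1, "linear": [0.003, -0.001, 0], "roll": 0}

```text
t: 16.88
tool_pos: [0.6062, -0.3472, 0.1269]
orientation: [2.065, 0.279, -2.157]
force: [-4.4, 1.6, 6.4]
opening: 0.0618
```

```bash
python3 pl.py -90.7 .0054 0 -.002
```

```text
16.875 [ 0.6062 -0.3472  0.1269] [-4.4  1.6  6.4] 0.0618 q [-0.59  0.5   1.21 -0.    1.48  0.75] x [-0.046  0.025 -0.999] seat [ 0.606  -0.3471  0.12  ]
0 [ 0.6062 -0.3473  0.1254] linear [0.0025, 0.0001, -0.0002] roll -0.001
-.002 [ 0.6062 -0.3473  0.1234] linear [0.0059, 0.0002, -0.0003] roll -0.001
```

Request:
apply_moves:
  series:
    - {"jaw": -0.36, "linear": [0, 0, 0], "roll": 0}
    - {"jaw": -0.45, "linear": [0, 0, 0], "roll": 0}
    - {"jaw": -0.6, "linear": [0, 0, 0], "roll": 0}
    - {"jaw": -0.6, "linear": [-0.01, 0, 0], "roll": 0}
    - {"jaw": -0.6, "linear": [-0.05, 0, 0], "roll": 0}
    - {"jaw": -0.8, "linear": [-0.12, 0, 0.02], "roll": 0}
    - {"jaw": -1, "linear": [-0.2, 0, 0.1], "roll": 0}
    - {"jaw": -1, "linear": [-0.2, 0, 0.2], "roll": 0}

```text
t: 17.88
tool_pos: [0.4979, -0.379, 0.2567]
orientation: [2.068, 0.274, -2.147]
force: [0.9, -1.3, 0.8]
opening: 0.0922
```

```bash
python3 - <<'E'
from plan import *
st=read_state();print(st["t"],st["tool_pos"],st["force"])
c=read_camera("side");im=c["pixels"];p=np.load("cage.npy");p[3]=np.deg2rad(-30.7)
t=read_camera("top")["pixels"]
cv2.imwrite("pics/pl2.png",np.hstack([crop(im,255,120,95,90,4),crop(t,262,135,95,90,4)]))
a,_,n=axes(p[2],np.deg2rad(-90.7));C=np.array([p[0],p[1],.108])+a*.079+n*.016;print(proj(c,C))
p0=p.copy()
E
```

```text
17.875 [ 0.49788353 -0.37901214  0.25672261] [ 0.88957284 -1.34027531  0.80245952]
[[311.74847431 151.58283237]]
```

View pics/pl2.png

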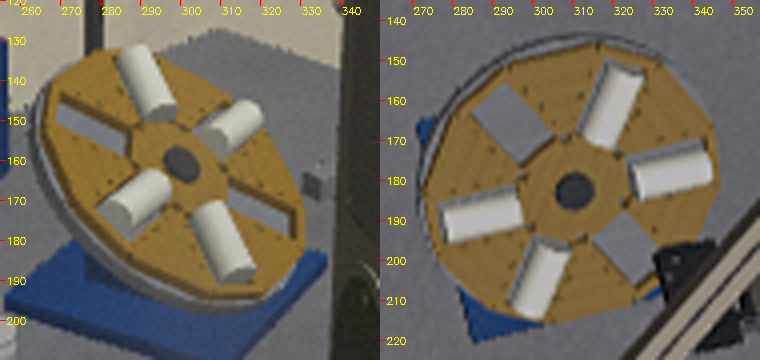

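```bash
python3 - <<'E'
from plan import *
p=np.load("cage.npy");p[3]=np.deg2rad(-30.7);np.save("cage.npy",p)
P,rt=fpose(p,p[3]+np.deg2rad(240),.006);print(P,R.from_rotvec(read_state()["orientation"]).as_matrix().round(3)[:,0])
for h in(.08,.02,.004,0): show(P+[0,0,h],rt)
E
```

```text
[ 0.55236947 -0.38293011  0.06721377] [-0.047  0.023 -0.999]
linear [0.1716, 0.0342, -0.1033] roll -0.027
linear [0.2715, 0.0375, -0.1073] roll -0.027
linear [0.2981, 0.0384, -0.1083] roll -0.027
linear [0.3048, 0.0386, -0.1086] roll -0.027
```

Request:
apply_moves:
  series:
    - {"jaw": -1, "linear": [0.05, 0.034, -0.08], "roll": -0.027}
    - {"jaw": -1, "linear": [0.12, 0.034, -0.103], "roll": -0.027}
    - {"jaw": -1, "linear": [0.2, 0.035, -0.104], "roll": -0.027}
    - {"jaw": -1, "linear": [0.25, 0.037, -0.106], "roll": -0.027}
    - {"jaw": -1, "linear": [0.28, 0.038, -0.1075], "roll": -0.027}
    - {"jaw": -1, "linear": [0.297, 0.0384, -0.1083], "roll": -0.027}
    - {"jaw": -1, "linear": [0.304, 0.0386, -0.1086], "roll": -0.027}
    - {"jaw": -1, "linear": [0.304, 0.0386, -0.1086], "roll": -0.027}

```text
t: 18.98
tool_pos: [0.5529, -0.3834, 0.0688]
orientation: [2.059, 0.286, -2.149]
force: [-0.2, -0.7, 0.6]
opening: 0.0929
```

```bash
python3 pp.py 240 0 4 8 12 16 20 24 28
```

```text
18.975 [ 0.5529 -0.3834  0.0688] [-0.2 -0.7  0.6]
0.0 linear [-0.0006, 0.0077, -0.0033] roll 0.0
4.0 linear [-0.0052, 0.0151, -0.0091] roll 0.0
8.0 linear [-0.0101, 0.0221, -0.0152] roll 0.0
12.0 linear [-0.0152, 0.0284, -0.0217] roll 0.0
16.0 linear [-0.0207, 0.0342, -0.0286] roll 0.0
20.0 linear [-0.0263, 0.0393, -0.0358] roll 0.0
24.0 linear [-0.0321, 0.0438, -0.0433] roll 0.0
28.0 linear [-0.0381, 0.0476, -0.051] roll 0.0
```

Request:
apply_moves:
  series:
    - {"jaw": -1, "linear": [-0.0006, 0.005, -0.002], "roll": 0}
    - {"jaw": -1, "linear": [-0.0006, 0.0077, -0.0033], "roll": 0}
    - {"jaw": -1, "linear": [-0.0025, 0.011, -0.006], "roll": 0}
    - {"jaw": -1, "linear": [-0.0052, 0.0151, -0.0091], "roll": 0}
    - {"jaw": -1, "linear": [-0.0064, 0.0169, -0.0106], "roll": 0}
    - {"jaw": -1, "linear": [-0.0076, 0.0186, -0.0121], "roll": 0}
    - {"jaw": -1, "linear": [-0.0088, 0.0204, -0.0137], "roll": 0}
    - {"jaw": -1, "linear": [-0.0101, 0.0221, -0.0152], "roll": 0}

```text
t: 19.98
tool_pos: [0.5601, -0.3906, 0.0703]
orientation: [2.05, 0.299, -2.164]
force: [-17.8, 10.5, -0.4]
opening: 0.0929
```

```bash
python3 pp.py 240 0 4 8 12 16 20 24 28 32
```

```text
19.975 [ 0.5601 -0.3906  0.0703] [-17.8  10.5  -0.4]
0.0 linear [0.0028, -0.0066, 0.0052] roll 0.003
4.0 linear [-0.0019, 0.0008, -0.0005] roll 0.003
8.0 linear [-0.007, 0.0077, -0.0065] roll 0.003
12.0 linear [-0.0123, 0.014, -0.013] roll 0.003
16.0 linear [-0.0178, 0.0197, -0.0198] roll 0.003
20.0 linear [-0.0236, 0.0248, -0.027] roll 0.003
24.0 linear [-0.0295, 0.0292, -0.0344] roll 0.003
28.0 linear [-0.0356, 0.033, -0.042] roll 0.003
32.0 linear [-0.0418, 0.036, -0.0498] roll 0.003
```

Request:
apply_moves:
  series:
    - {"jaw": -1, "linear": [-0.007, 0.0077, -0.0065], "roll": 0}
    - {"jaw": -1, "linear": [-0.0083, 0.0093, -0.0081], "roll": 0}
    - {"jaw": -1, "linear": [-0.0097, 0.0109, -0.0098], "roll": 0}
    - {"jaw": -1, "linear": [-0.011, 0.0125, -0.0114], "roll": 0}
    - {"jaw": -1, "linear": [-0.0123, 0.014, -0.013], "roll": 0}
    - {"jaw": -1, "linear": [-0.0137, 0.0155, -0.0147], "roll": 0}
    - {"jaw": -1, "linear": [-0.0151, 0.0169, -0.0164], "roll": 0}
    - {"jaw": -1, "linear": [-0.0164, 0.0183, -0.0181], "roll": 0}
    - {"jaw": -1, "linear": [-0.0178, 0.0197, -0.0198], "roll": 0}

```text
t: 21.1
tool_pos: [0.5693, -0.3966, 0.0753]
orientation: [2.041, 0.309, -2.18]
force: [-18.0, 6.9, -4.6]
opening: 0.0929
```

```bash
python3 pp.py 240 8 12 16 20 24 28 32 36
```

```text
21.1 [ 0.5693 -0.3966  0.0753] [-18.    6.9  -4.6]
8.0 linear [0.0027, -0.0055, 0.0056] roll 0.005
12.0 linear [-0.0027, 0.0008, -0.0008] roll 0.005
16.0 linear [-0.0084, 0.0064, -0.0076] roll 0.005
20.0 linear [-0.0143, 0.0115, -0.0147] roll 0.005
24.0 linear [-0.0203, 0.0158, -0.022] roll 0.005
28.0 linear [-0.0266, 0.0195, -0.0296] roll 0.005
32.0 linear [-0.0329, 0.0225, -0.0373] roll 0.005
36.0 linear [-0.0393, 0.0248, -0.0453] roll 0.005
```

Request:
apply_moves:
  series:
    - {"jaw": -1, "linear": [-0.009, 0.0064, -0.0076], "roll": 0}
    - {"jaw": -1, "linear": [-0.011, 0.0082, -0.01], "roll": 0}
    - {"jaw": -1, "linear": [-0.013, 0.0099, -0.0123], "roll": 0}
    - {"jaw": -1, "linear": [-0.015, 0.0115, -0.0147], "roll": 0}
    - {"jaw": -1, "linear": [-0.017, 0.013, -0.0171], "roll": 0}
    - {"jaw": -1, "linear": [-0.019, 0.0145, -0.0196], "roll": 0}
    - {"jaw": -1, "linear": [-0.021, 0.0158, -0.022], "roll": 0}
    - {"jaw": -1, "linear": [-0.0231, 0.0171, -0.0245], "roll": 0}
    - {"jaw": -1, "linear": [-0.0252, 0.0183, -0.027], "roll": 0}
    - {"jaw": -1, "linear": [-0.0273, 0.0195, -0.0296], "roll": 0}
    - {"jaw": -1, "linear": [-0.0294, 0.0205, -0.0321], "roll": 0}
    - {"jaw": -1, "linear": [-0.0315, 0.0215, -0.0347], "roll": 0}
    - {"jaw": -1, "linear": [-0.0336, 0.0225, -0.0373], "roll": 0}
    - {"jaw": -1, "linear": [-0.0358, 0.0234, -0.04], "roll": 0}
    - {"jaw": -1, "linear": [-0.038, 0.0242, -0.0427], "roll": 0}
    - {"jaw": -1, "linear": [-0.04, 0.0248, -0.0453], "roll": 0}

```text
t: 23.1
tool_pos: [0.595, -0.405, 0.0921]
orientation: [2.03, 0.315, -2.196]
force: [-17.0, -0.7, -8.1]
opening: 0.093
```

```bash
python3 pp.py 240 28 32 36 40 44 48 52 56 60 64
```

```text
23.1 [ 0.595  -0.405   0.0921] [-17.   -0.7  -8.1]
28.0 linear [0.005, -0.0027, 0.0068] roll 0.005
32.0 linear [-0.0015, 0.0002, -0.0009] roll 0.005
36.0 linear [-0.008, 0.0025, -0.0088] roll 0.005
40.0 linear [-0.0146, 0.004, -0.0168] roll 0.005
44.0 linear [-0.0213, 0.0048, -0.0249] roll 0.005
48.0 linear [-0.0279, 0.0049, -0.033] roll 0.005
52.0 linear [-0.0344, 0.0042, -0.0411] roll 0.005
56.0 linear [-0.0409, 0.0028, -0.0492] roll 0.005
60.0 linear [-0.0473, 0.0007, -0.0572] roll 0.005
64.0 linear [-0.0536, -0.0021, -0.0652] roll 0.005
```

Request:
apply_moves:
  series:
    - {"jaw": -1, "linear": [-0.008, 0.0025, -0.0088], "roll": 0}
    - {"jaw": -1, "linear": [-0.0102, 0.003, -0.0115], "roll": 0}
    - {"jaw": -1, "linear": [-0.0124, 0.0035, -0.0142], "roll": 0}
    - {"jaw": -1, "linear": [-0.0146, 0.004, -0.0168], "roll": 0}
    - {"jaw": -1, "linear": [-0.0168, 0.0043, -0.0195], "roll": 0}
    - {"jaw": -1, "linear": [-0.019, 0.0046, -0.0222], "roll": 0}
    - {"jaw": -1, "linear": [-0.0213, 0.0048, -0.0249], "roll": 0}
    - {"jaw": -1, "linear": [-0.0235, 0.0049, -0.0276], "roll": 0}
    - {"jaw": -1, "linear": [-0.0257, 0.0049, -0.0303], "roll": 0}
    - {"jaw": -1, "linear": [-0.0279, 0.0049, -0.033], "roll": 0}
    - {"jaw": -1, "linear": [-0.03, 0.0047, -0.0357], "roll": 0}
    - {"jaw": -1, "linear": [-0.0322, 0.0045, -0.0384], "roll": 0}
    - {"jaw": -1, "linear": [-0.0344, 0.0042, -0.0411], "roll": 0}
    - {"jaw": -1, "linear": [-0.0366, 0.0038, -0.0438], "roll": 0}
    - {"jaw": -1, "linear": [-0.0388, 0.0033, -0.0465], "roll": 0}
    - {"jaw": -1, "linear": [-0.0409, 0.0028, -0.0492], "roll": 0}
    - {"jaw": -1, "linear": [-0.043, 0.0021, -0.0519], "roll": 0}
    - {"jaw": -1, "linear": [-0.0452, 0.0014, -0.0546], "roll": 0}
    - {"jaw": -1, "linear": [-0.0473, 0.0007, -0.0572], "roll": 0}

```text
t: 25.48
tool_pos: [0.625, -0.4001, 0.114]
orientation: [2.019, 0.315, -2.21]
force: [-17.9, -6.6, -6.8]
opening: 0.0929
```

```bash
python3 pp.py 240 56 58 60 62 64 66
```

```text
25.475 [ 0.625  -0.4001  0.114 ] [-17.9  -6.6  -6.8]
56.0 linear [-0.0006, 0.0011, -0.0014] roll 0.002
58.0 linear [-0.0039, 0.0001, -0.0054] roll 0.002
60.0 linear [-0.0071, -0.001, -0.0094] roll 0.002
62.0 linear [-0.0103, -0.0024, -0.0133] roll 0.002
64.0 linear [-0.0134, -0.0039, -0.0172] roll 0.002
66.0 linear [-0.0166, -0.0056, -0.0211] roll 0.002
```

Then back off downhill, lift and move off towards the robot.

Request:
apply_moves:
  series:
    - {"jaw": -1, "linear": [-0.0071, -0.001, -0.0094], "roll": 0}
    - {"jaw": -1, "linear": [-0.0092, -0.002, -0.012], "roll": 0}
    - {"jaw": -1, "linear": [-0.0113, -0.003, -0.0146], "roll": 0}
    - {"jaw": -1, "linear": [-0.0134, -0.0039, -0.0172], "roll": 0}
    - {"jaw": -1, "linear": [-0.0142, -0.0043, -0.0182], "roll": 0}
    - {"jaw": -1, "linear": [-0.0142, -0.0043, -0.0182], "roll": 0}

```text
t: 26.22
tool_pos: [0.6303, -0.3972, 0.1183]
orientation: [2.009, 0.316, -2.223]
force: [-17.5, -7.0, -6.2]
opening: 0.0928
```

```bash
python3 pp.py 240 58 60 62; python3 - <<'E'
from plan import *
c={"side":read_camera("side")};p=np.load("cage.npy");M=getmasks(c,{"side":WIN["side"]})
# count the placed roller too: mask it out
print(np.rad2deg(cagesil(c,p+[0,0,0,1.0],M,free=(3,))[0][3]))
E
```

```text
26.225 [ 0.6303 -0.3972  0.1183] [-17.5  -7.   -6.2]
58.0 linear [0.0038, 0.0031, 0.0036] roll -0.001
60.0 linear [0.0005, 0.0019, -0.0003] roll -0.001
62.0 linear [-0.0027, 0.0005, -0.0042] roll -0.001
28.851800831409943
```

Request:
apply_moves:
  series:
    - {"jaw": -1, "linear": [-0.003, 0, 0.01], "roll": 0}
    - {"jaw": -1, "linear": [-0.03, 0, 0.012], "roll": 0}
    - {"jaw": -1, "linear": [-0.12, 0, 0.02], "roll": 0}
    - {"jaw": -1, "linear": [-0.2, 0, 0.1], "roll": 0}
    - {"jaw": -1, "linear": [-0.25, -0.05, 0.2], "roll": 0}

```text
t: 26.9
tool_pos: [0.5371, -0.4073, 0.2767]
orientation: [2.012, 0.311, -2.216]
force: [0.7, -0.4, 1.2]
opening: 0.0928
```

```bash
python3 - <<'E'
from plan import *
c={n:read_camera(n) for n in("side","top")};p=np.load("cage.npy")
for n in c:
    M=getmasks({n:c[n]},{n:WIN[n]})
    # remove the 4th roller (at 300) from the white mask
    B,W,(x0,y0,w,h)=M[n];pp=p+[0,0,0,1.05]
    q=proj(c[n],pts(pp,R.from_euler('z',np.deg2rad(300)).apply(cyl(.079,0,.016,0)*[1,1,1])))
    W=W.copy();cv2.fillConvexPoly(W,cv2.convexHull(((q-[x0,y0])).astype(np.float32)).astype(np.int32),0);W=W
    M[n]=(B,W,(x0,y0,w,h));print(n,B.sum(),np.rad2deg(cagesil(c,pp,M,free=(3,))[0][3]),end=' ');f=cagesil(c,pp,M,free=(0,1,2,3));print(f)
s=read_state();print(s["t"],s["tool_pos"],s["q"].round(2),R.from_rotvec(s["orientation"]).as_matrix().round(3))
cv2.imwrite("pics/st2.png",np.hstack([crop(c["side"]["pixels"],255,120,95,90,4),crop(c["top"]["pixels"],262,135,95,90,4)]))
for i in(1,2):
    x,y,w=np.load("rollers.npy")[i];show([x,y,.15],[np.cos(w),np.sin(w)])
E
```

```text
side 2927.0 28.851800831409943 (array([ 0.59951762, -0.26880745,  0.21090682,  0.52891227]), np.float64(430.5748596191406))
top 3938.0 29.729142455204013 (array([ 0.59757252, -0.26738101,  0.27527653,  0.48450721]), np.float64(281.2333984375))
27.0 [ 0.53465498 -0.40706125  0.28071206] [-0.71  0.42  1.03 -0.04  1.78  0.62] [[-0.099  0.233 -0.968]
 [ 0.038 -0.971 -0.237]
 [-0.994 -0.06   0.087]]
linear [0.2565, -0.7819, -0.1134] roll -2.823
linear [0.2754, -1.2499, -0.2207] roll -2.469
```

View pics/st2.png

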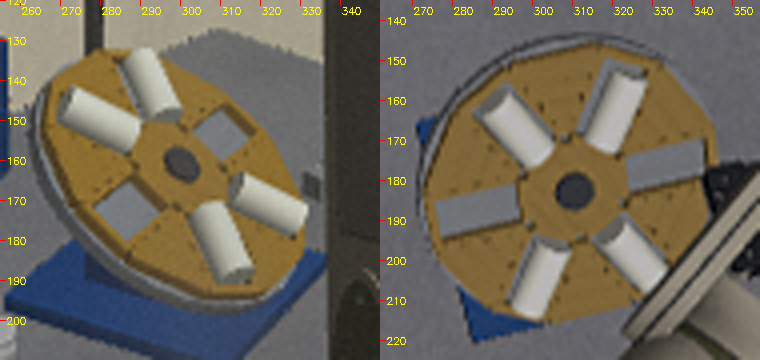

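Request:
apply_moves:
  series:
    - {"jaw": -1, "linear": [0, -0.1, -0.02], "roll": -0.35}
    - {"jaw": -1, "linear": [0, -0.2, -0.03], "roll": -0.7}
    - {"jaw": -1, "linear": [0, -0.3, -0.04], "roll": -1}

```text
t: 27.38
tool_pos: [0.5168, -0.2247, 0.2912]
orientation: [1.72, 0.792, -1.866]
force: [0.6, 0.3, 0.6]
opening: 0.0929
```

```bash
python3 pk.py 1 .25 .15
```

```text
27.375 [ 0.5168 -0.2247  0.2912] [-0.49  0.12  1.37 -0.01  1.75  0.31] [-0.096  0.037 -0.995]
linear [0.0931, -0.3933, -0.2961] roll -1.812
linear [0.2589, -0.3777, -0.3034] roll -1.812
```

Request:
apply_moves:
  series:
    - {"jaw": -1, "linear": [0.02, -0.1, -0.08], "roll": -0.35}
    - {"jaw": -1, "linear": [0.04, -0.18, -0.14], "roll": -0.7}
    - {"jaw": -1, "linear": [0.06, -0.26, -0.2], "roll": -1}

```text
t: 27.75
tool_pos: [0.4944, -0.0395, 0.2684]
orientation: [1.38, 1.158, -1.472]
force: [1.2, 0.1, 0.3]
opening: 0.0928
```

```bash
python3 pk.py 1 .2 .15 .1 .047
```

```text
27.75 [ 0.4944 -0.0395  0.2684] [-0.2  -0.07  1.61  0.02  1.7   0.08] [-0.093  0.037 -0.995]
linear [0.1231, -0.067, -0.1667] roll -0.8
linear [0.206, -0.0587, -0.1658] roll -0.8
linear [0.289, -0.0504, -0.1649] roll -0.8
linear [0.3769, -0.0416, -0.164] roll -0.8
```

Request:
apply_moves:
  series:
    - {"jaw": -1, "linear": [0.04, -0.06, -0.1], "roll": -0.35}
    - {"jaw": -1, "linear": [0.12, -0.067, -0.1667], "roll": -0.7}
    - {"jaw": -1, "linear": [0.2, -0.0587, -0.1658], "roll": -0.8}
    - {"jaw": -1, "linear": [0.28, -0.051, -0.165], "roll": -0.8}
    - {"jaw": -1, "linear": [0.34, -0.045, -0.1645], "roll": -0.8}
    - {"jaw": -1, "linear": [0.37, -0.0425, -0.164], "roll": -0.8}
    - {"jaw": -1, "linear": [0.377, -0.0416, -0.164], "roll": -0.8}
    - {"jaw": -1, "linear": [0.377, -0.0416, -0.164], "roll": -0.8}

```text
t: 28.75
tool_pos: [0.4774, 0.0705, 0.0484]
orientation: [1.09, 1.371, -1.143]
force: [0.3, -1.1, 0.2]
opening: 0.0928
```

```bash
python3 pk.py 1 .047; python3 - <<'E'
from plan import *
c=read_camera("side")["pixels"]
cv2.imwrite("pics/g2.png",crop(c,200,195,95,75,6))
E
```

```text
28.75 [0.4774 0.0705 0.0484] [ 0.01  0.06  1.89  0.04  1.28 -0.15] [-0.091  0.038 -0.995]
linear [0.0025, -0.002, 0.0] roll 0.001
```

View pics/g2.png

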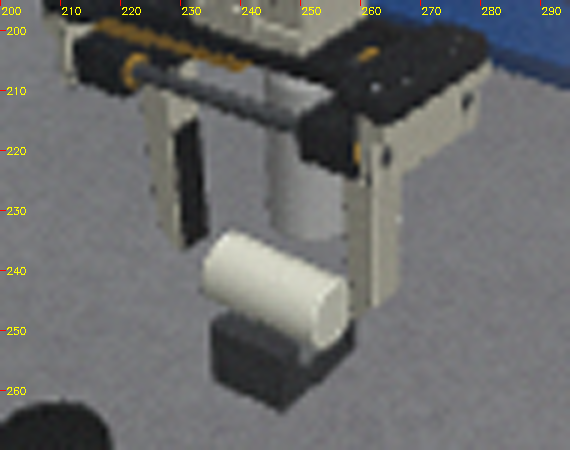

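Request:
apply_moves:
  series:
    - {"jaw": -0.2, "linear": [0.0025, -0.002, 0], "roll": 0}
    - {"jaw": 0, "linear": [0.0025, -0.002, 0], "roll": 0}
    - {"jaw": 1, "linear": [0.0025, -0.002, 0], "roll": 0}
    - {"jaw": 1, "linear": [0.0025, -0.002, 0], "roll": 0}
    - {"jaw": 1, "linear": [0.0025, -0.002, 0], "roll": 0}
    - {"jaw": 1, "linear": [0.0025, -0.002, 0], "roll": 0}
    - {"jaw": 1, "linear": [0.0025, -0.002, 0], "roll": 0}
  force: 18

```text
t: 29.68
tool_pos: [0.4764, 0.0703, 0.0474]
orientation: [1.09, 1.37, -1.142]
force: [0.2, -1.0, 2.6]
opening: 0.0621
```

Request:
apply_moves:
  series:
    - {"jaw": 1, "linear": [-0.01, 0, 0], "roll": 0}
    - {"jaw": 1, "linear": [-0.04, 0, 0], "roll": 0}
    - {"jaw": 1, "linear": [-0.1, 0, 0], "roll": 0.2}
    - {"jaw": 1, "linear": [-0.2, 0, 0], "roll": 0.5}
    - {"jaw": 1, "linear": [-0.3, 0, 0], "roll": 0.8}
    - {"jaw": 1, "linear": [-0.37, 0, 0], "roll": 1}

```text
t: 30.42
tool_pos: [0.4972, 0.0619, 0.273]
orientation: [1.458, 1.087, -1.549]
force: [0.9, -0.1, -1.8]
opening: 0.062
```

```bash
for s in -90.7 89.3; do python3 pl.py $s .006 .14 .08; done
```

```text
30.425 [0.4972 0.0619 0.273 ] [ 0.9 -0.1 -1.8] 0.062 q [-0.01 -0.07  1.6   0.04  1.7   0.38] x [-0.085  0.037 -0.996] seat [ 0.606  -0.3471  0.12  ]
.14 [ 0.6065 -0.3473  0.266 ] linear [-0.0294, 0.4227, 0.5648] roll 1.827
.08 [ 0.6065 -0.3473  0.206 ] linear [0.0701, 0.432, 0.5651] roll 1.827
30.425 [0.4972 0.0619 0.273 ] [ 0.9 -0.1 -1.8] 0.062 q [-0.01 -0.07  1.6   0.04  1.7   0.38] x [-0.085  0.037 -0.996] seat [ 0.5694 -0.1934  0.1211]
.14 [ 0.5699 -0.1936  0.2671] linear [-0.0165, 0.271, 0.3499] roll 1.827
.08 [ 0.5699 -0.1936  0.2071] linear [0.0831, 0.2803, 0.3502] roll 1.827
```

Request:
apply_moves:
  series:
    - {"jaw": 1, "linear": [-0.02, 0.06, 0.08], "roll": 0.35}
    - {"jaw": 1, "linear": [-0.03, 0.12, 0.155], "roll": 0.7}
    - {"jaw": 1, "linear": [-0.03, 0.18, 0.23], "roll": 1}
    - {"jaw": 1, "linear": [-0.02, 0.24, 0.31], "roll": 1}

```text
t: 30.92
tool_pos: [0.5626, -0.1665, 0.2729]
orientation: [1.794, 0.7, -1.925]
force: [0.5, 1.2, -1.9]
opening: 0.0617
```

```bash
python3 pl.py 89.3 .006 .14 .05 .015
```

```text
30.925 [ 0.5626 -0.1665  0.2729] [ 0.5  1.2 -1.9] 0.0617 q [-0.38  0.17  1.35  0.    1.71  0.53] x [-0.083  0.037 -0.996] seat [ 0.5694 -0.1934  0.1211]
.14 [ 0.5699 -0.1936  0.2671] linear [0.0071, 0.0438, 0.0179] roll 0.823
.05 [ 0.5699 -0.1936  0.1771] linear [0.1565, 0.0558, 0.0115] roll 0.823
.015 [ 0.5699 -0.1936  0.1421] linear [0.2146, 0.0605, 0.009] roll 0.823
```

Request:
apply_moves:
  series:
    - {"jaw": 1, "linear": [0, 0.04, 0.017], "roll": 0.35}
    - {"jaw": 1, "linear": [0.01, 0.044, 0.0179], "roll": 0.7}
    - {"jaw": 1, "linear": [0.08, 0.05, 0.015], "roll": 0.823}
    - {"jaw": 1, "linear": [0.15, 0.0555, 0.012], "roll": 0.823}
    - {"jaw": 1, "linear": [0.195, 0.059, 0.0098], "roll": 0.823}
    - {"jaw": 1, "linear": [0.2146, 0.0605, 0.009], "roll": 0.823}
    - {"jaw": 1, "linear": [0.2146, 0.0605, 0.009], "roll": 0.823}
    - {"jaw": 1, "linear": [0.2146, 0.0605, 0.009], "roll": 0.823}

```text
t: 31.92
tool_pos: [0.5709, -0.1941, 0.1441]
orientation: [2.036, 0.294, -2.197]
force: [0.0, -0.6, -1.7]
opening: 0.0619
```

```bash
python3 pl.py 89.3 .006 .01 .005 .002 0 ; python3 - <<'E'
from plan import *
# check held roller vs pocket in the side view numerically
c=read_camera("side");im=c["pixels"];p=np.load("cage.npy");p[3]=np.deg2rad(29.3);np.save("cage.npy",p)
o=crop(im,255,125,75,70,8)
for a in (proj(c,pts(p,pocket(60)))-[255,125]+.5)*8: cv2.circle(o,tuple(int(v) for v in a),3,(0,0,255),1)
st=read_state();q=(proj(c,st["tool_pos"]-[0,0,.006])-[255,125]+.5)*8;cv2.circle(o,tuple(int(v) for v in q[0]),4,(255,0,0),1)
cv2.imwrite("pics/pl3.png",o)
E
```

```text
31.925 [ 0.5709 -0.1941  0.1441] [ 0.  -0.6 -1.7] 0.0619 q [-0.41  0.27  1.47  0.    1.49  0.93] x [-0.08   0.036 -0.996] seat [ 0.5694 -0.1934  0.1211]
.01 [ 0.5699 -0.1936  0.1371] linear [0.0118, -0.0005, 0.0007] roll -0.0
.005 [ 0.5699 -0.1936  0.1321] linear [0.0201, -0.0001, 0.0001] roll -0.0
.002 [ 0.5699 -0.1936  0.1291] linear [0.0251, 0.0002, -0.0002] roll -0.0
0 [ 0.5699 -0.1936  0.1271] linear [0.0284, 0.0004, -0.0005] roll -0.0
```

View pics/pl3.png

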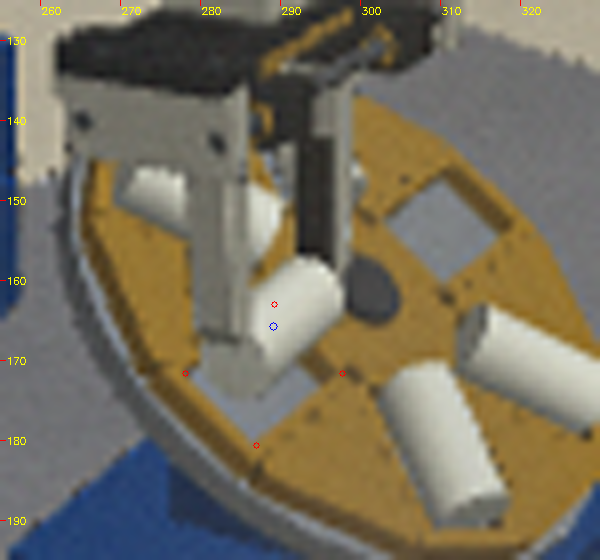

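Request:
apply_moves:
  series:
    - {"jaw": 1, "linear": [0.01, -0.0005, 0.0007], "roll": 0}
    - {"jaw": 1, "linear": [0.018, -0.0003, 0.0003], "roll": 0}
    - {"jaw": 1, "linear": [0.023, 0, 0], "roll": 0}
    - {"jaw": 1, "linear": [0.0255, 0, -0.0002], "roll": 0}
    - {"jaw": 1, "linear": [0.0255, 0, -0.0002], "roll": 0}
    - {"jaw": 1, "linear": [0.0255, 0, -0.0002], "roll": 0}

```text
t: 32.72
tool_pos: [0.5699, -0.1936, 0.1289]
orientation: [2.036, 0.294, -2.197]
force: [-0.1, -0.3, -2.1]
opening: 0.062
```

```bash
python3 pl.py 89.3 .006 .002 0 -.002
```

```text
32.725 [ 0.5699 -0.1936  0.1289] [-0.1 -0.3 -2.1] 0.062 q [-0.41  0.28  1.49  0.    1.46  0.93] x [-0.08   0.035 -0.996] seat [ 0.5694 -0.1934  0.1211]
.002 [ 0.5699 -0.1936  0.1291] linear [-0.0002, 0.0001, 0.0001] roll -0.0
0 [ 0.5699 -0.1936  0.1271] linear [0.0031, 0.0002, -0.0001] roll -0.0
-.002 [ 0.5699 -0.1936  0.1251] linear [0.0064, 0.0004, -0.0004] roll -0.0
```

Request:
apply_moves:
  series:
    - {"jaw": 1, "linear": [0.0016, 0, 0], "roll": 0}
    - {"jaw": 1, "linear": [0.0032, 0, 0], "roll": 0}
    - {"jaw": 1, "linear": [0.0032, 0, 0], "roll": 0}

```text
t: 33.1
tool_pos: [0.57, -0.1936, 0.1277]
orientation: [2.036, 0.293, -2.196]
force: [-1.0, 0.4, 3.3]
opening: 0.0619
```

```bash
python3 pl.py 89.3 .006 0 -.002
```

```text
33.1 [ 0.57   -0.1936  0.1277] [-1.   0.4  3.3] 0.0619 q [-0.41  0.28  1.49  0.    1.46  0.93] x [-0.079  0.035 -0.996] seat [ 0.5694 -0.1934  0.1211]
0 [ 0.5699 -0.1936  0.1271] linear [0.0011, 0.0001, 0.0002] roll -0.0
-.002 [ 0.5699 -0.1936  0.1251] linear [0.0044, 0.0002, -0.0001] roll -0.0
```

Request:
apply_moves:
  series:
    - {"jaw": -0.36, "linear": [0.001, 0, 0], "roll": 0}
    - {"jaw": -0.45, "linear": [0.001, 0, 0], "roll": 0}
    - {"jaw": -0.6, "linear": [0, 0, 0], "roll": 0}
    - {"jaw": -0.6, "linear": [-0.01, 0, 0], "roll": 0}
    - {"jaw": -0.6, "linear": [-0.05, 0, 0], "roll": 0}
    - {"jaw": -0.8, "linear": [-0.14, 0, 0.02], "roll": -0.2}
    - {"jaw": -1, "linear": [-0.2, -0.1, 0.06], "roll": -0.5}
    - {"jaw": -1, "linear": [-0.22, -0.2, 0.06], "roll": -0.8}
    - {"jaw": -1, "linear": [-0.22, -0.3, 0.06], "roll": -1}

```text
t: 34.22
tool_pos: [0.5062, -0.0367, 0.2732]
orientation: [1.741, 0.774, -1.851]
force: [1.0, 0.8, 0.2]
opening: 0.0932
```

```bash
python3 pk.py 2 .2 .1 .047; python3 - <<'E'
from plan import *
p=np.load("cage.npy")
c={"side":read_camera("side")};im=c["side"]["pixels"];cv2.imwrite("pics/pl4.png",crop(im,250,120,100,85,6))
H=cv2.cvtColor(im,cv2.COLOR_BGR2HSV);m=((H[...,2]>120)&(H[...,1]<60)).astype(np.uint8)
k,l,st,ce=cv2.connectedComponentsWithStats(m)
for d in(0,60,120,180,300):
    L=R.from_euler('z',np.deg2rad(d)).apply([.079,0,.016]);q=proj(c["side"],pts(p,L))[0];j=l[int(round(q[1])),int(round(q[0]))];print(d,q.round(1),ce[j].round(1),st[j,4])
E
```

```text
34.225 [ 0.5062 -0.0367  0.2732] [-0.19 -0.06  1.58  0.02  1.7   0.63] [-0.075  0.035 -0.997]
linear [0.1487, -0.5072, -0.4157] roll -1.474
linear [0.3148, -0.4944, -0.4209] roll -1.474
linear [0.4028, -0.4876, -0.4236] roll -1.474
0 [279.4 149.8] [280.3 149.3] 170
60 [288.5 170.3] [289.  170.4] 188
120 [310.3 180.9] [310.  179.2] 163
180 [321.2 170.8] [322.5 170.6] 153
300 [291.6 141.2] [160.8  86. ] 55160
```

Request:
apply_moves:
  series:
    - {"jaw": -1, "linear": [0, -0.07, -0.06], "roll": -0.35}
    - {"jaw": -1, "linear": [0, -0.14, -0.12], "roll": -0.7}
    - {"jaw": -1, "linear": [0.02, -0.22, -0.18], "roll": -1}
    - {"jaw": -1, "linear": [0.05, -0.3, -0.25], "roll": -1}
    - {"jaw": -1, "linear": [0.08, -0.38, -0.31], "roll": -1}
    - {"jaw": -1, "linear": [0.11, -0.45, -0.37], "roll": -1}
    - {"jaw": -1, "linear": [0.1487, -0.507, -0.416], "roll": -1}
    - {"jaw": -1, "linear": [0.1487, -0.507, -0.416], "roll": -1}

```text
t: 35.28
tool_pos: [0.4649, 0.3677, 0.1999]
orientation: [1.389, 1.148, -1.463]
force: [-0.5, -0.3, -0.8]
opening: 0.0932
```

```bash
python3 pk.py 2 .2 .1 .047; python3 - <<'E'
from plan import *
# refine roller C: top-only/side-only disagreement was ~5 mm in x
r=np.load("rollers.npy");print(r[2])
for n in("top","side"):
    c=read_camera(n)
    print(n,proj(c,[r[2][0],r[2][1],.041]),proj(c,[r[2][0]+.01,r[2][1],.041]))
E
```

```text
35.275 [0.4649 0.3677 0.1999] [0.54 0.16 1.49 0.07 1.54 0.81] [-0.08   0.037 -0.996]
linear [-0.0017, 0.0154, 0.0114] roll -0.449
linear [0.1643, 0.0299, 0.0137] roll -0.449
linear [0.2523, 0.0375, 0.0148] roll -0.449
[ 0.47195823  0.35859727 -0.04191596]
top [[121.36721334 221.72193907]] [[121.46777881 218.75815929]]
side [[150.46071668 300.85190616]] [[148.06934222 298.47154453]]
```

Request:
apply_moves:
  series:
    - {"jaw": -1, "linear": [0.02, 0.017, 0.0116], "roll": -0.3}
    - {"jaw": -1, "linear": [0.09, 0.023, 0.0126], "roll": -0.449}
    - {"jaw": -1, "linear": [0.1643, 0.03, 0.0137], "roll": -0.449}
    - {"jaw": -1, "linear": [0.215, 0.0343, 0.0144], "roll": -0.449}
    - {"jaw": -1, "linear": [0.243, 0.0367, 0.0147], "roll": -0.449}
    - {"jaw": -1, "linear": [0.252, 0.0375, 0.0148], "roll": -0.449}
    - {"jaw": -1, "linear": [0.252, 0.0375, 0.0148], "roll": -0.449}
    - {"jaw": -1, "linear": [0.252, 0.0375, 0.0148], "roll": -0.449}

```text
t: 36.38
tool_pos: [0.4756, 0.357, 0.0512]
orientation: [1.232, 1.272, -1.279]
force: [0.1, 0.4, -0.6]
opening: 0.093
```

```bash
python3 pk.py 2 .047; python3 - <<'E'
from plan import *
c=read_camera("side")["pixels"]
cv2.imwrite("pics/g3.png",crop(c,105,245,95,95,6))
# roller visible-blob centroid compared with start
H=cv2.cvtColor(c,cv2.COLOR_BGR2HSV);m=((H[...,2]>120)&(H[...,1]<60)).astype(np.uint8);k,l,st,ce=cv2.connectedComponentsWithStats(m);j=l[301,151];print(ce[j],st[j])
E
```

```text
36.375 [0.4756 0.357  0.0512] [0.51 0.29 1.62 0.07 1.27 0.53] [-0.074  0.039 -0.996]
linear [0.0075, -0.0056, -0.0021] roll -0.005
[157.68451025 290.04783599] [138 264  48  51 878]
```

Request:
apply_moves:
  series:
    - {"jaw": -1, "linear": [0.0075, -0.0056, -0.0021], "roll": 0}
    - {"jaw": -1, "linear": [0.0075, -0.0056, -0.0021], "roll": 0}
    - {"jaw": -1, "linear": [0.0075, -0.0056, -0.0021], "roll": 0}

```text
t: 36.8
tool_pos: [0.4717, 0.3587, 0.0469]
orientation: [1.232, 1.272, -1.279]
force: [0.6, 0.1, -0.5]
opening: 0.093
```

```bash
python3 pk.py 2 .047
```

```text
36.8 [0.4717 0.3587 0.0469] [0.52 0.29 1.63 0.07 1.27 0.54] [-0.075  0.039 -0.996]
linear [-0.0002, 0.0005, 0.0001] roll -0.004
```

Request:
apply_moves:
  series:
    - {"jaw": -0.2, "linear": [0, 0, 0], "roll": 0}
    - {"jaw": 0, "linear": [0, 0, 0], "roll": 0}
    - {"jaw": 1, "linear": [0, 0, 0], "roll": 0}
    - {"jaw": 1, "linear": [0, 0, 0], "roll": 0}
    - {"jaw": 1, "linear": [0, 0, 0], "roll": 0}
    - {"jaw": 1, "linear": [0, 0, 0], "roll": 0}
    - {"jaw": 1, "linear": [0, 0, 0], "roll": 0}
  force: 18

```text
t: 37.67
tool_pos: [0.4716, 0.3587, 0.0469]
orientation: [1.232, 1.272, -1.279]
force: [-1.3, 0.2, 1.0]
opening: 0.062
```

Request:
apply_moves:
  series:
    - {"jaw": 1, "linear": [-0.01, 0, 0], "roll": 0}
    - {"jaw": 1, "linear": [-0.04, 0, 0], "roll": 0}
    - {"jaw": 1, "linear": [-0.1, 0, 0], "roll": 0.2}
    - {"jaw": 1, "linear": [-0.2, 0, 0], "roll": 0.5}
    - {"jaw": 1, "linear": [-0.3, 0, 0], "roll": 0.8}
    - {"jaw": 1, "linear": [-0.38, 0, 0], "roll": 1}
    - {"jaw": 1, "linear": [-0.4, 0, 0], "roll": 1}

```text
t: 38.55
tool_pos: [0.4914, 0.3501, 0.2921]
orientation: [1.596, 0.961, -1.667]
force: [0.2, 0.4, -1.7]
opening: 0.062
```

```bash
python3 pl.py -90.7 .006 .16 .08
```

```text
38.55 [0.4914 0.3501 0.2921] [ 0.2  0.4 -1.7] 0.062 q [0.49 0.15 1.33 0.07 1.69 1.06] x [-0.067  0.043 -0.997] seat [ 0.606  -0.3471  0.12  ]
.16 [ 0.6064 -0.3474  0.286 ] linear [-0.0522, 0.7839, 0.8779] roll 1.474
.08 [ 0.6064 -0.3474  0.206 ] linear [0.0807, 0.7945, 0.878] roll 1.474
```

Request:
apply_moves:
  series:
    - {"jaw": 1, "linear": [-0.02, 0.05, 0.06], "roll": 0.35}
    - {"jaw": 1, "linear": [-0.03, 0.11, 0.13], "roll": 0.7}
    - {"jaw": 1, "linear": [-0.04, 0.18, 0.2], "roll": 1}
    - {"jaw": 1, "linear": [-0.05, 0.245, 0.275], "roll": 1}
    - {"jaw": 1, "linear": [-0.05, 0.315, 0.35], "roll": 1}
    - {"jaw": 1, "linear": [-0.05, 0.38, 0.425], "roll": 1}
    - {"jaw": 1, "linear": [-0.05, 0.45, 0.5], "roll": 1}
    - {"jaw": 1, "linear": [-0.05, 0.515, 0.575], "roll": 1}
    - {"jaw": 1, "linear": [-0.05, 0.58, 0.65], "roll": 1}
    - {"jaw": 1, "linear": [-0.05, 0.65, 0.725], "roll": 1}
    - {"jaw": 1, "linear": [-0.05, 0.715, 0.8], "roll": 1}
    - {"jaw": 1, "linear": [-0.05, 0.76, 0.85], "roll": 1}

```text
t: 40.05
tool_pos: [0.6023, -0.328, 0.2836]
orientation: [1.916, 0.545, -2.032]
force: [-0.3, 0.2, -1.8]
opening: 0.0616
```

```bash
python3 pl.py -90.7 .006 .14 .05 .015
```

```text
40.05 [ 0.6023 -0.328   0.2836] [-0.3  0.2 -1.8] 0.0616 q [-0.57  0.44  1.   -0.    1.78  0.52] x [-0.069  0.044 -0.997] seat [ 0.606  -0.3471  0.12  ]
.14 [ 0.6064 -0.3474  0.266 ] linear [0.0274, 0.0339, 0.0077] roll 0.475
.05 [ 0.6064 -0.3474  0.176 ] linear [0.1769, 0.0446, 0.0015] roll 0.475
.015 [ 0.6064 -0.3474  0.141 ] linear [0.235, 0.0487, -0.0009] roll 0.475
```

Request:
apply_moves:
  series:
    - {"jaw": 1, "linear": [0.01, 0.033, 0.008], "roll": 0.3}
    - {"jaw": 1, "linear": [0.03, 0.034, 0.0077], "roll": 0.475}
    - {"jaw": 1, "linear": [0.1, 0.039, 0.005], "roll": 0.475}
    - {"jaw": 1, "linear": [0.17, 0.044, 0.002], "roll": 0.475}
    - {"jaw": 1, "linear": [0.215, 0.047, 0], "roll": 0.475}
    - {"jaw": 1, "linear": [0.235, 0.0487, -0.0009], "roll": 0.475}
    - {"jaw": 1, "linear": [0.235, 0.0487, -0.0009], "roll": 0.475}
    - {"jaw": 1, "linear": [0.235, 0.0487, -0.0009], "roll": 0.475}

```text
t: 41.05
tool_pos: [0.6072, -0.3479, 0.1428]
orientation: [2.053, 0.301, -2.185]
force: [0.0, 0.3, -1.8]
opening: 0.0617
```

```bash
python3 pl.py -90.7 .006 .01 .005 .003 0
```

```text
41.05 [ 0.6072 -0.3479  0.1428] [ 0.   0.3 -1.8] 0.0617 q [-0.59  0.52  1.15 -0.    1.55  0.75] x [-0.067  0.043 -0.997] seat [ 0.606  -0.3471  0.12  ]
.01 [ 0.6064 -0.3474  0.136 ] linear [0.0114, -0.0005, 0.0005] roll 0.001
.005 [ 0.6064 -0.3474  0.131 ] linear [0.0197, 0.0, 0.0] roll 0.001
.003 [ 0.6064 -0.3474  0.129 ] linear [0.023, 0.0002, -0.0002] roll 0.001
0 [ 0.6064 -0.3474  0.126 ] linear [0.028, 0.0005, -0.0005] roll 0.001
```

Request:
apply_moves:
  series:
    - {"jaw": 1, "linear": [0.0114, -0.0015, 0.0005], "roll": 0}
    - {"jaw": 1, "linear": [0.018, -0.0013, 0], "roll": 0}
    - {"jaw": 1, "linear": [0.021, -0.0012, 0], "roll": 0}
    - {"jaw": 1, "linear": [0.0235, -0.001, -0.0002], "roll": 0}
    - {"jaw": 1, "linear": [0.0245, -0.001, -0.0002], "roll": 0}
    - {"jaw": 1, "linear": [0.0245, -0.001, -0.0002], "roll": 0}

```text
t: 41.8
tool_pos: [0.6062, -0.3466, 0.1281]
orientation: [2.053, 0.301, -2.185]
force: [0.5, -0.0, -1.7]
opening: 0.0615
```

```bash
python3 pl.py -90.7 .006 .002 0 -.002
```

```text
41.8 [ 0.6062 -0.3466  0.1281] [ 0.5 -0.  -1.7] 0.0615 q [-0.59  0.53  1.17 -0.    1.52  0.75] x [-0.067  0.043 -0.997] seat [ 0.606  -0.3471  0.12  ]
.002 [ 0.6064 -0.3474  0.128 ] linear [0.0002, 0.0013, -0.0001] roll 0.001
0 [ 0.6064 -0.3474  0.126 ] linear [0.0035, 0.0015, -0.0003] roll 0.001
-.002 [ 0.6064 -0.3474  0.124 ] linear [0.0068, 0.0017, -0.0005] roll 0.001
```

Request:
apply_moves:
  series:
    - {"jaw": 1, "linear": [0.0017, 0, 0], "roll": 0}
    - {"jaw": 1, "linear": [0.0035, 0, 0], "roll": 0}
    - {"jaw": 1, "linear": [0.0035, 0, 0], "roll": 0}

```text
t: 42.18
tool_pos: [0.6061, -0.3466, 0.1262]
orientation: [2.053, 0.301, -2.185]
force: [-1.2, -0.3, -1.1]
opening: 0.0619
```

```bash
python3 pl.py -90.7 .006 0 -.002
```

```text
42.175 [ 0.6061 -0.3466  0.1262] [-1.2 -0.3 -1.1] 0.0619 q [-0.59  0.53  1.18 -0.    1.52  0.75] x [-0.067  0.043 -0.997] seat [ 0.606  -0.3471  0.12  ]
0 [ 0.6064 -0.3474  0.126 ] linear [0.0003, 0.0014, -0.0002] roll 0.001
-.002 [ 0.6064 -0.3474  0.124 ] linear [0.0036, 0.0016, -0.0004] roll 0.001
```

Just touching; one more millimetre.

Request:
apply_moves:
  series:
    - {"jaw": 1, "linear": [0.001, 0, 0], "roll": 0}
    - {"jaw": 1, "linear": [0.002, 0, 0], "roll": 0}
    - {"jaw": 1, "linear": [0.002, 0, 0], "roll": 0}

```text
t: 42.55
tool_pos: [0.6061, -0.3467, 0.1261]
orientation: [2.053, 0.301, -2.184]
force: [-3.9, 0.3, 6.2]
opening: 0.0621
```

Request:
apply_moves:
  series:
    - {"jaw": -0.36, "linear": [0, 0, 0], "roll": 0}
    - {"jaw": -0.45, "linear": [0, 0, 0], "roll": 0}
    - {"jaw": -0.6, "linear": [0, 0, 0], "roll": 0}
    - {"jaw": -0.6, "linear": [-0.01, 0, 0], "roll": 0}
    - {"jaw": -0.6, "linear": [-0.05, 0, 0], "roll": 0}
    - {"jaw": -0.8, "linear": [-0.12, 0, 0.02], "roll": 0}
    - {"jaw": -1, "linear": [-0.2, 0, 0.1], "roll": 0}
    - {"jaw": -1, "linear": [-0.2, 0.05, 0.2], "roll": 0}
    - {"jaw": -1, "linear": [-0.2, 0.1, 0.3], "roll": 0}
    - {"jaw": -1, "linear": [-0.2, 0.15, 0.38], "roll": 0}
    - {"jaw": -1, "linear": [-0.2, 0.15, 0.38], "roll": 0}
    - {"jaw": -1, "linear": [-0.2, 0.15, 0.38], "roll": 0}

```text
t: 44.05
tool_pos: [0.4131, -0.4923, 0.2535]
orientation: [2.054, 0.299, -2.184]
force: [-0.5, -0.6, 0.4]
opening: 0.0929
```

```bash
python3 - <<'E'
from plan import *
p=np.load("cage.npy");s=read_state();print(s["t"],s["tool_pos"],np.abs(s["dq"]).max(),s["force"])
C={n:read_camera(n) for n in("side","top")}
for n,c in C.items():
    im=c["pixels"];H=cv2.cvtColor(im,cv2.COLOR_BGR2HSV);m=((H[...,2]>120)&(H[...,1]<45)).astype(np.uint8);k,l,st,ce=cv2.connectedComponentsWithStats(m)
    for d in(0,120,180,60,240,300):
        q=proj(c,pts(p,R.from_euler('z',np.deg2rad(d)).apply([.079,0,.016])))[0];j=l[int(round(q[1])),int(round(q[0]))];print(n,d,q.round(1),ce[j].round(1),st[j,4])
cv2.imwrite("pics/fin.png",np.hstack([crop(C["side"]["pixels"],255,120,95,90,4),crop(C["top"]["pixels"],262,135,95,90,4)]))
E
```

```text
44.05 [ 0.41307633 -0.49230512  0.25353274] 0.038539491268620656 [-0.54863313 -0.57107443  0.43713964]
side 0 [279.4 149.8] [280.3 149.3] 149
side 120 [310.3 180.9] [310.2 179. ] 143
side 180 [321.2 170.8] [322.7 170.7] 129
side 60 [288.5 170.3] [290.3 169.1] 131
side 240 [311.7 151.6] [313.2 150.9] 126
side 300 [291.6 141.2] [157.7  81.4] 54554
top 0 [295.5 166.4] [296.5 167.6] 170
top 120 [301.4 203.7] [301.5 204.9] 147
top 180 [324.6 198.1] [325.9 199.5] 148
top 60 [286.7 188.3] [287.5 189.8] 167
top 240 [333.9 176.9] [334.8 178.2] 165
top 300 [319.7 160.7] [320.6 162.8] 172
```

```bash
python3 -c "
from plant import *
print(close_job(),read_state()['t'])"
```

```text
the job is handed in; nothing more can be done
the job is handed in; nothing more can be done
```

I placed all three rollers in the empty pockets, let go, and handed the job in at about 44 s. No verdict came back.

**How I did it:** The tool cannot be tilted on command. I turned the cage with one finger inside a pocket until the empty pockets lay level, first by about 41° and then by about 60°. The push read about 20 N at most. I gripped each roller across its ends at 18 N, lowered it until light contact (5 to 9 N), opened the jaws and backed off.

**Last checks:**
- **Position:** In the top view, all three placed rollers sit within about 1 pixel (3 mm) of where the fixed rollers' offsets put them. In the side view this holds for pockets a and b.
- **Pocket c:** The final side-view check failed because its blob merged with the background. Its side view was good right after placing, before the second cage turn.
- **Arm:** It was clear of everything, with no contact force.

**What was off:**
- **Final picture:** I could not view it because I had used up the 12-picture limit. The last check was numeric only.
- **Tool tilt:** The tool drifted up to about 6° while pushing the cage. Two rollers were therefore set down about 2 to 3° out of level, so one end dropped an estimated 3 mm on release.
- **Bystanders:** I did not re-measure the other things on the bench at the end. I felt no contact with any of them.

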